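# Lay the breakfast tray

## Task

Lay the breakfast tray: put the cork stand on the inlaid oblong in the middle of the tray, lengthwise like the inlay, and set the orange egg poacher upright and centred on top of the stand. Stand the honey jar centred on the inlaid round at whichever end of the tray is nearer the stack of bowls, and the salt shaker on the round at the other end. Do not touch the bowls or the sugar bowl with its leaning board, and leave the coffee canister where it stands.

Things in the scene. Friction and masses are not known exactly. Their poses are not given: they have to be found in the camera images.
- stand_c (a point): the cork stand: a plain oblong cork block, 100 mm long (its own x), 52 mm wide (y), 18 mm thick (z); loose, about 45 g, lying flat on the table. The point is its centre, 9 mm above its underside.
- poacher_c (a point): egg poacher: open orange cup, 76 mm across at the rim, 46 mm at the flat foot, rim 40 mm high, with a lifting handle over its mouth: a flat bar along its own y, 44 mm long, 10 mm thick (x), 60 to 76 mm above the underside, centred, joined by thin legs to the rim at +y and -y. Loose, about 60 g. Point: on the axis, 38 mm above the underside (30 mm below the middle of the bar).
- jar_c (a point): the honey jar: a squat closed amber glass jar with a steel lid and a paper label, round, 56 mm in diameter, 68 mm high; loose, about 220 g. The point is its centre, 34 mm above its underside.
- shaker_c (a point): the salt shaker: a slim white ceramic shaker, round, 84 mm high, 38 mm in diameter at the foot, 33 mm at its waist (40 to 62 mm up), 36 mm at the head above; loose, about 110 g. The point is on its axis, 42 mm above its underside.
- tray: breakfast tray: flat rimless birch plywood, fixed, 320 mm long (own y, to the left seen from the robot), 150 wide (own x, away from the robot), 8 thick. Dark flush inlays: an oblong 114 x 68 mm at the centre, long side along y, and two rounds, 72 mm in diameter, centred at x 0, y +110 mm and -110 mm. Origin: centre of its underside, at table height; top 8 mm above.
- bowls: the stack of bowls: three nested round melamine bowls, white, grey, white, the largest 150 mm across, 88 mm high in all; fixed, beyond one end of the tray, left or right. Only a reference and an obstacle. Origin: centre of the underside.
- sugar: the sugar bowl: a lidded round blue ceramic bowl, 96 mm across, 98 mm high, with a small oak cutting board, 150 x 125 x 14 mm, leaning against its far side (+x); fixed, beyond the other end of the tray. An obstacle. Origin: centre of the bowl's underside.
- canister: the coffee canister: a closed aluminium cylinder, 81 mm in diameter, 116 mm high with the black press-button on its lid; loose, 350 g, standing beyond the tray. To be left alone. Origin: centre of the underside.
Mind the look-alikes: they are no part of the job. Leave any black look-alike of the part that bears shaker_c alone.

How it is judged:
By the outcome, as a careful person would: the job done as asked, in the order asked, and still so for the second after the job is handed in, with the robot touching nothing.
It also fails if it takes over 106 s, if anything falls off the work surface, if the arm or the gripper's body presses on something with over 40 N, if the wrist force passes 120 N, or if a joint passes its speed limit or range.

## Robot

A 6-joint arm with a two-finger parallel gripper is mounted at the origin on the work surface. World frame = base frame: x ahead of the robot, y to its left, z up, the work surface at z = 0. Lengths are in m, angles in rad, forces in N, time in s.
With the tool pointing down it reaches from about 0.25 to 0.775 m from the base axis. Payload 4 kg.
Tool frame: the origin (TCP) lies at the very end of the fingers, on their centre line; the grasp point (between the pads) lies hold_point_z behind it (hold_point_z is the distance from the TCP to the grasp point, in m); z points along the fingers, y is the direction in which the jaws open and shut (so a half turn about z gives the same grasp; the last joint's range is limited). The gripper opens to 94 mm and grips with 3 to 60 N. Pads are 16 mm wide; open, the fingers measure 119 mm over their backs; the gripper's body (75 mm by 177 mm) begins 78 mm behind the grasp point.
Start: joints at [-1.209, 0.087, 1.371, -0, 1.684, -0.103], TCP at [0.247, -0.492, 0.206] pointing down, gripper open.
Joint ranges: [-3.1, 3.1], [-0.76, 2.03], [0.27, 2.55], [-1.08, 4.22], [0.17, 2.65], [-2.57, 2.57]. Speed limits (rad/s): [2.79, 2.79, 3.14, 3.14, 3.14, 3.14].

## Interface

Orientations are given as [roll, pitch, yaw] about the fixed x, y, z axes, in that order (R = Rz(yaw) Ry(pitch) Rx(roll)).
In Python, from bench import * gives the robot as it stands.
- The arm moves only by the tool step_arm, never from a script. Its argument "increments" is text: rows parted by semicolons, each of 6 numbers parted by spaces: the shift along the tool's x, y, z in cm, then the turn, a rotation vector about the tool's x, y, z in rad. A call has 1 to 5 rows; each row shifts and turns the commanded pose from where the row before left it, along the tool's axes as they then stand; what a row does not reach is not made up. A row lasts 1/10 s, in which the tool goes at most 50 mm and 8.59 degrees, less where a joint would pass 70% of its speed; a pose out of reach is approached as far as the arm can. A call is refused whole if a number of a shift passes 5 or a number of a turn 0.15, either way. A call with a gripper value outside its range is refused whole. "claw" is the gripper's target within -1 to 1 (shut at 1, half-way at 0, fully open at -1), set as the call begins (left out, the last holds). The fingers move at their own pace and stop on an object; the grip force is fixed at half the most. Time passes only in rows, so rows that do not move let the fingers close. It gives the time, the measured TCP pose, the force and the opening at its end, in the units of the state.
- get_obs(): the state, without advancing time (a new reading comes with each control period).
- snapshot(name): name is "scene" or "top"; returns the picture (400x640x3 uint8, red, green, blue); there is no depth.
- calibration(name): a dict with "camera_matrix" (3x3 intrinsics, pixels), "k1" (the pictures are not rectified: a ray, as slopes to the right and down, at radius r is drawn at 1 + k1 r^2 times it, then the intrinsics apply), "eye" and "orientation" of the camera in the world. Camera axes: x right, y up, looking along -z (the intrinsics and any distortion apply to the point x, -y, -z); pixel columns grow to the right and rows downward; lengths in m; the calibration is good to about 2 mm. A picture is of the moment at which its call begins. calibration takes no time and is no camera call.
- close_job(): hands the job in, once; it reports no verdict.
The state is a dict: "time": time; "joint_positions": joint angles; "qvel": joint speeds; "joint_torque": joint torques, N m; "tool_pos": TCP position; "ee_rot": TCP orientation; "wrist_force": force on the tool from outside, world axes, zero at the start; "wrist_torque": the same for the moment, N m; "width": finger opening in m.
Only numpy, scipy, OpenCV 4.12 (cv2) and the standard library are available. Lean on these libraries where they do the work, as an engineer would, in place of code of your own. Each camera call takes 0.05 s, during which the arm holds its last target. There are 200 camera calls.

## Working session

There is one attempt and no reset: what is moved stays moved. The work goes in short steps, Python scripts to look and compute and a tool call to move; the robot and the scene stay as the last step left them, time stands still between calls to the robot, and variables do not carry over. Pictures are saved under pics/ and viewed, about 12 in all and at most 16, crops included, and the job is handed in when it is done.

Besides the shell and the picture viewer there is one more tool, called after "Call:" as name(argument=value, ...) on one line, values as JSON. step_arm: Moves the arm, as the interface text tells. Its arguments: {"type":"object","properties":{"increments":{"type":"string"},"claw":{"type":"number"}},"required":["increments"]}

```bash
mkdir -p pics; ls
python3 - <<'E'
from bench import *
import cv2
print(get_obs())
for n in ("scene","top"):
    print(n,calibration(n))
    im=snapshot(n); cv2.imwrite(f"pics/{n}0.png",im[:,:,::-1])
E
```

```text
pics
{'time': 0.0, 'joint_positions': array([-1.20909514e+00,  8.79571438e-02,  1.37226591e+00,  2.86728303e-06,
        1.68359766e+00, -1.03114208e-01]), 'qvel': array([ 0.00074173, -0.00151032,  0.00025304, -0.00037452, -0.00056307,
       -0.00031923]), 'joint_torque': array([-1.07727003e-03, -3.40186930e+01, -3.02427685e+01,  7.16688344e-02,
        3.30369116e-02, -1.65475385e-04]), 'tool_pos': array([ 0.24633361, -0.49112928,  0.20429711]), 'ee_rot': array([-3.13937673e+00, -2.32171772e-04,  4.64815453e-01]), 'wrist_force': array([-0.60210464, -0.06281886,  0.07873055]), 'wrist_torque': array([ 0.047263  ,  0.02031593, -0.00743026]), 'width': 0.09412912530356204}
scene {'camera_matrix': array([[422.34628246,   0.        , 318.71253665],
       [  0.        , 422.34628246, 198.56927138],
       [  0.        ,   0.        ,   1.        ]]), 'k1': -0.10837689920048924, 'eye': array([ 1.05501003, -0.6211161 ,  0.8458055 ]), 'orientation': array([0.76024515, 0.00733734, 0.71899985])}
top {'camera_matrix': array([[399.38567772,   0.        , 326.58199001],
       [  0.        , 399.38567772, 203.94633448],
       [  0.        ,   0.        ,   1.        ]]), 'k1': -0.0711920662660486, 'eye': array([ 0.44349903, -0.03749   ,  1.33148974]), 'orientation': array([ 0.1003398 ,  0.00738406, -1.57708306])}
```

View pics/top0.png

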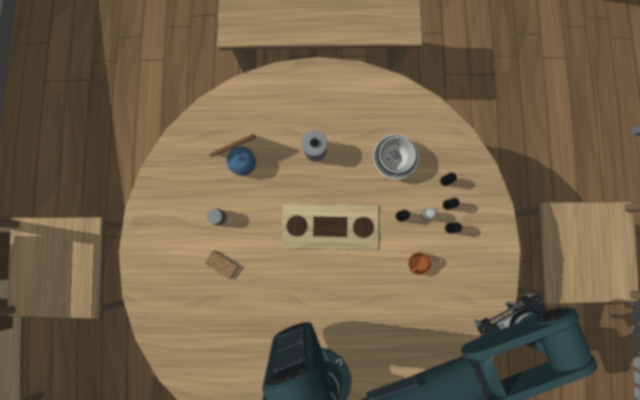

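View pics/scene0.png

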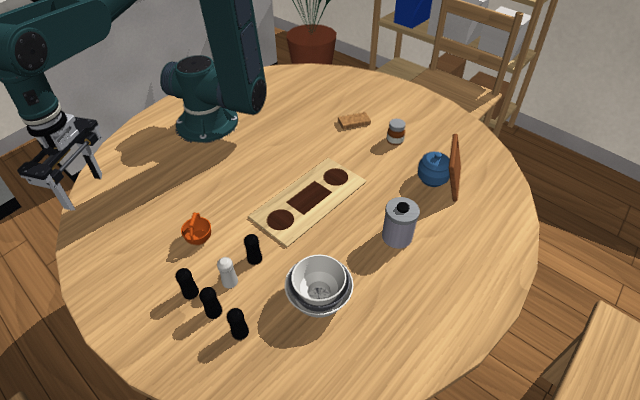

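Top view: the tray's inlays are at (297,226), (330,227) and (363,228). The cork stand is at (222,264), the jar at (216,216) and the poacher at (420,263). The white shaker is at (429,213), with black look-alikes at (403,215), (451,203), (453,228) and (448,180). The bowls at (395,156) are on the right, so the jar goes on the -y round. I'll measure next.

```bash
cat > h.py <<'E'
import numpy as np, cv2
from scipy.spatial.transform import Rotation as Ro
from bench import *
CAL={n:calibration(n) for n in("scene","top")}
def ray(n,uv):
    c=CAL[n];K=c["camera_matrix"];uv=np.atleast_2d(np.float64(uv))
    p=cv2.undistortPoints(uv[:,None],K,np.array([c["k1"],0,0,0]))[:,0] if 0 else None
    d=np.c_[(uv[:,0]-K[0,2])/K[0,0],(uv[:,1]-K[1,2])/K[1,1]];s=d.copy()
    for _ in range(20): s=d/(1+c["k1"]*(s**2).sum(1,keepdims=True))
    return c["eye"],np.c_[s[:,0],-s[:,1],-np.ones(len(s))]@Ro.from_euler("xyz",c["orientation"]).as_matrix().T
def plane(n,uv,z):
    e,d=ray(n,uv);return e+d*((z-e[2])/d[:,2:])
def proj(n,P):
    c=CAL[n];K=c["camera_matrix"];q=(np.atleast_2d(P)-c["eye"])@Ro.from_euler("xyz",c["orientation"]).as_matrix()
    s=np.c_[q[:,0]/-q[:,2],-q[:,1]/-q[:,2]];s=s*(1+c["k1"]*(s**2).sum(1,keepdims=True))
    return s@np.diag([K[0,0],K[1,1]])+K[:2,2]
def tri(a,b):
    (e1,d1),(e2,d2)=ray("top",a),ray("scene",b);d1,d2=d1[0],d2[0]
    t=np.linalg.lstsq(np.c_[d1,-d2],e2-e1,rcond=None)[0]
    p,q=e1+t[0]*d1,e2+t[1]*d2;return (p+q)/2,np.linalg.norm(p-q)
def grab(n,name,box=None,f=4):
    im=snapshot(n)[:,:,::-1].copy();o=im
    if box: x0,y0,x1,y1=box;o=cv2.resize(im[y0:y1,x0:x1],None,fx=f,fy=f,interpolation=cv2.INTER_CUBIC)
    cv2.imwrite("pics/"+name+".png",o);return im
def blobs(mask,box,amin=8):
    x0,y0,x1,y1=box;m=np.zeros_like(mask,dtype=np.uint8);m[y0:y1,x0:x1]=mask[y0:y1,x0:x1]
    n,l,s,c=cv2.connectedComponentsWithStats(m)
    return [(c[i].round(2),s[i][4],s[i][:4],l==i) for i in range(1,n) if s[i][4]>=amin]
E
python3 - <<'E'
from h import *
np.set_printoptions(precision=4,suppress=True)
im=cv2.imread("pics/top0.png");sc=cv2.imread("pics/scene0.png")
a=cv2.resize(im[185:285,195:295],None,fx=4,fy=4,interpolation=cv2.INTER_CUBIC)
b=cv2.resize(im[185:285,380:480],None,fx=4,fy=4,interpolation=cv2.INTER_CUBIC)
c=cv2.resize(sc[210:310,150:250],None,fx=4,fy=4,interpolation=cv2.INTER_CUBIC)
d=cv2.resize(sc[90:165,325:425],None,fx=4,fy=4,interpolation=cv2.INTER_CUBIC)
cv2.imwrite("pics/c1.png",np.vstack([np.hstack([a,b])]));cv2.imwrite("pics/c2.png",np.hstack([c,np.vstack([d,0*d])[:400]]))
# tray inlays
for n,I,box in (("top",im,(275,200,385,255)),("scene",sc,(250,155,370,245))):
    V=I.max(2)
    for c,ar,bb,m in blobs(V<95,box,60): print(n,"inlay",c,ar,plane(n,c,.008)[0])
    H=cv2.cvtColor(I,cv2.COLOR_BGR2HSV)
    om=(H[...,0]<14)&(H[...,1]>180)&(H[...,2]>90)
    for c,ar,bb,m in blobs(om,(400,245,445,280) if n=="top" else (170,200,220,250),30): print(n,"orange",c,ar,bb,plane(n,c,.04)[0])
E
```

```text
top inlay [296.67 225.46] 305 [0.5058 0.0711 0.008 ]
top inlay [329.79 226.29] 602 [ 0.5023 -0.0387  0.008 ]
top inlay [363.01 226.95] 302 [ 0.4994 -0.1487  0.008 ]
scene inlay [335.46 176.6 ] 310 [0.5047 0.0715 0.008 ]
scene inlay [308.51 197.21] 708 [ 0.501  -0.0401  0.008 ]
scene inlay [279.99 219.43] 420 [ 0.4985 -0.1487  0.008 ]
scene inlay [253.56 239.53] 86 [ 0.4952 -0.24    0.008 ]
scene orange [196.1  229.23] 656 [181 213  30  32] [ 0.3839 -0.3275  0.04  ]
```

View pics/c1.png

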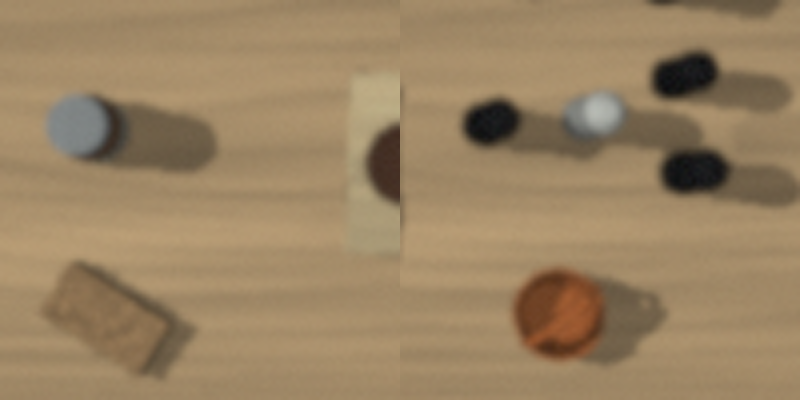

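View pics/c2.png

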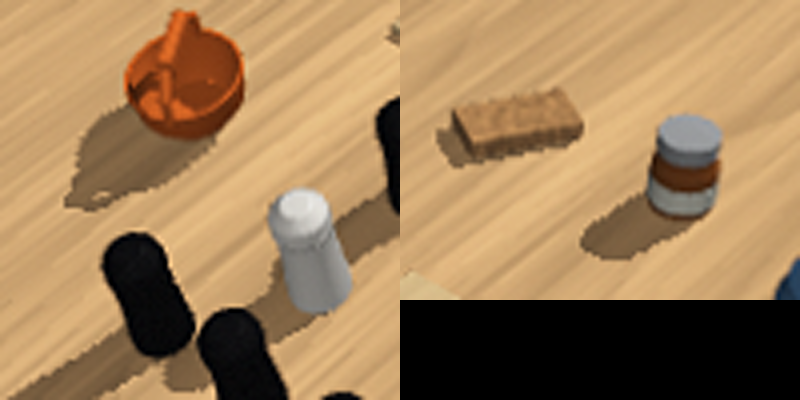

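Run:
```python
from h import *
np.set_printoptions(precision=4,suppress=True)
im=cv2.imread("pics/top0.png");sc=cv2.imread("pics/scene0.png")
a=cv2.resize(im[245:280,400:440],(400,350),interpolation=cv2.INTER_CUBIC)
b=cv2.resize(sc[208:250,176:221],(450,420),interpolation=cv2.INTER_CUBIC)
o=np.zeros((420,850,3),np.uint8);o[:350,:400]=a;o[:,400:]=b;cv2.imwrite("pics/c3.png",cv2.convertScaleAbs(o[:,:800],alpha=1.3))
f=lambda x,y,x0:np.array([x0+(x+.5)/4-.5,185+(y+.5)/4-.5])
S=np.array([f(x,y,195) for x,y in((78,262),(170,322),(145,374),(45,312))])
P=plane("top",S,.018);print("stand",P,P.mean(0),np.linalg.norm(P[1]-P[0]),np.linalg.norm(P[2]-P[1]),np.arctan2(*(P[0]-P[1]+P[3]-P[2])[[1,0]]))
P=plane("top",f(79,126,195),.068);print("jar top",P)
g=lambda x,y,X,Y:np.array([X+(x+.5)/4-.5,Y+(y+.5)/4-.5])
print("jar scene",plane("scene",g(290,134,325,90),.068), tri(f(79,126,195),g(290,134,325,90)))
print("shaker",plane("top",f(202,112,380),.082),"foot",plane("scene",g(321,293,150,210),0.0))
print("rim",plane("top",f(159,314,380),.04), plane("scene",g(186,80,150,210),.04))
for n,p in(("b1",(91,122)),("b2",(303-0,0))): pass
for x,y in((91,122),(286,75),(294,171),(268,-8)): print("black",plane("top",f(x,y,380),.04))
# cork mask check
H=cv2.cvtColor(im,cv2.COLOR_BGR2HSV)
print("bowls",plane("top",(395,157),.07),"sugar",plane("top",(241,160),.08),"can",plane("top",(315,143),.11))
```

```text
stand [[0.4254 0.343  0.018 ]
 [0.3763 0.2659 0.018 ]
 [0.3341 0.286  0.018 ]
 [0.3845 0.3699 0.018 ]] [0.3801 0.3162 0.018 ] 0.09144577680415898 0.0468181476951269 1.0169406075924332
jar top [[0.5342 0.3298 0.068 ]]
jar scene [[0.5352 0.331  0.068 ]] (array([0.5348, 0.3303, 0.068 ]), np.float64(0.0014965387633804823))
shaker [[ 0.5396 -0.3547  0.082 ]] foot [[ 0.5426 -0.3614  0.    ]]
rim [[ 0.3803 -0.3258  0.04  ]] [[ 0.385  -0.3282  0.04  ]]
black [[ 0.5354 -0.2745  0.04  ]]
black [[ 0.5726 -0.4355  0.04  ]]
black [[ 0.4942 -0.4393  0.04  ]]
black [[ 0.6412 -0.4233  0.04  ]]
bowls [[ 0.7209 -0.2501  0.07  ]] sugar [[0.713  0.2442 0.08  ]] can [[0.7584 0.0058 0.11  ]]
```

View pics/c3.png

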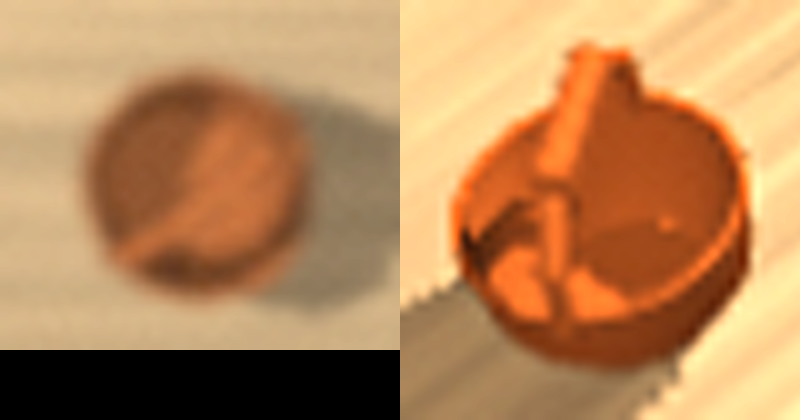

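```bash
cat >> h.py <<'E'
def to(x,y,z,yaw=None):
    o=get_obs();p=o["tool_pos"];R=Ro.from_euler("xyz",o["ee_rot"]).as_matrix()
    d=np.array([x,y,z])-p
    w=None
    if yaw is not None: w=(R.T@0 if 0 else Ro.from_matrix(R.T@Ro.from_euler("xyz",[np.pi,0,yaw]).as_matrix()).as_rotvec()).round(3)
    print("tool shift cm",(R.T@d*100).round(2),"dist",np.linalg.norm(d).round(3),"turn",w,"t",round(o["time"],2))
E
python3 - <<'E'
from h import *
import bench
print([ (k,v) for k,v in vars(bench).items() if 'hold' in k.lower() or 'HOLD' in k], [k for k in vars(bench) if k[0]!='_'])
np.set_printoptions(precision=4,suppress=True)
F=lambda x,y:np.array([176+(x-400+.5)/10-.5,208+(y+.5)/10-.5])
a,b=plane("scene",F(588,50),.076)[0],plane("scene",F(556,170),.076)[0]
print("bar",a,b,(a+b)/2,np.linalg.norm(a-b),np.arctan2(*(a-b)[[1,0]]))
# outline of rim for candidate centres
t=np.linspace(0,2*np.pi,60)
for c in((.3803,-.3258),(.385,-.328),(.383,-.327)):
    ring=np.c_[c[0]+.038*np.cos(t),c[1]+.038*np.sin(t),0*t+.04]
    for n,f in(("top",lambda q:(q-[400,245]+.5)*10-.5),("scene",lambda q:(q-[176,208]+.5)*10-.5+[400,0])):
        q=f(proj(n,ring));print(c,n,q.min(0),q.max(0))
print("yawturn");to(.38,.316,.10,1.017)
E
```

```text
[('hold_point_z', 0.0188)] ['snapshot', 'calibration', 'close_job', 'get_obs', 'IKError', 'hold_point_z']
bar [ 0.3675 -0.3105  0.076 ] [ 0.393  -0.3396  0.076 ] [ 0.3803 -0.325   0.076 ] 0.03866952278067322 2.289133737164657
(0.3803, -0.3258) top [80.6543 67.0535] [315.5378 304.9363]
(0.3803, -0.3258) scene [450.0602  91.0254] [753.6417 325.6515]
(0.385, -0.328) top [87.1458 52.332 ] [321.928  290.0853]
(0.385, -0.328) scene [454.0664 105.0421] [758.6103 341.1101]
(0.383, -0.327) top [84.1864 58.5974] [319.0129 296.4063]
(0.383, -0.327) scene [452.5645  98.9247] [756.6905 334.3642]
yawturn
tool shift cm [ 48.12 -66.15  10.58] dist 0.825 turn [-0.002 -0.001 -0.552] t 0.1
```

Call:
step_arm(increments="0 0 0 0 0 -0.138;0 0 0 0 0 -0.138;0 0 0 0 0 -0.138;0 0 0 0 0 -0.138;3.8 -1.55 0 0 0 0", claw=-1)

```text
time: 0.6
tool_pos: [0.2524, -0.4531, 0.2033]
ee_rot: [-3.139, -0.001, 1.016]
wrist_force: [0.6, 0.5, -0.4]
width: 0.0938
```

Call:
step_arm(increments="3.8 -1.55 0 0 0 0;3.8 -1.55 0 0 0 0;3.8 -1.55 0 0 0 0;3.8 -1.55 0 0 0 0;3.8 -1.55 0 0 0 0")

```text
time: 1.1
tool_pos: [0.2871, -0.2471, 0.205]
ee_rot: [-3.141, -0.0, 1.016]
wrist_force: [1.0, -0.3, 0.8]
width: 0.0937
```

Call:
step_arm(increments="3.8 -1.55 0 0 0 0;3.8 -1.55 0 0 0 0;3.8 -1.55 0 0 0 0;3.8 -1.55 0 0 0 0;3.8 -1.55 0 0 0 0")

```text
time: 1.6
tool_pos: [0.3211, -0.0449, 0.2052]
ee_rot: [3.141, -0.0, 1.016]
wrist_force: [1.5, -0.2, -0.1]
width: 0.0941
```

Call:
step_arm(increments="3.8 -1.55 0 0 0 0;3.8 -1.55 0 0 0 0;3.8 -1.55 0 0 0 0;3.8 -1.55 0 0 0 0;0 0 0 0 0 0")

```text
time: 2.1
tool_pos: [0.3481, 0.1193, 0.2048]
ee_rot: [-3.14, -0.0, 1.025]
wrist_force: [-0.1, 0.1, 0.5]
width: 0.0939
```

Call:
step_arm(increments="3.7 -1.52 0 0 0 0;3.7 -1.52 0 0 0 0;3.7 -1.52 0 0 0 0;3.7 -1.52 0 0 0 0;3.7 -1.52 0 0 0 0")

```text
time: 2.6
tool_pos: [0.3818, 0.313, 0.2051]
ee_rot: [3.141, 0.001, 1.016]
wrist_force: [1.2, -0.1, 0.9]
width: 0.0938
```

Call:
step_arm(increments="0 0 4 0 0 0;0 0 4 0 0 0;0 0 4 0 0 0;0 0 2 0 0 0;0 0 0 0 0 0")

```text
time: 3.1
tool_pos: [0.379, 0.3096, 0.0611]
ee_rot: [-3.138, 0.009, 1.016]
wrist_force: [-0.8, -0.4, -0.8]
width: 0.0941
```

Run:
```python
from h import *
to(.38,.316,.005,1.017)
a=grab("scene","s1");b=grab("top","t1")
c=cv2.resize(a[70:170,300:400],(400,400),interpolation=3);d=cv2.resize(b[215:315,170:270],(400,400),interpolation=3)
cv2.imwrite("pics/n1.png",np.hstack([c,d]))
```

```text
tool shift cm [ 0.64 -0.23  5.61] dist 0.056 turn [-0.004  0.009 -0.001] t 3.1
```

View pics/n1.png

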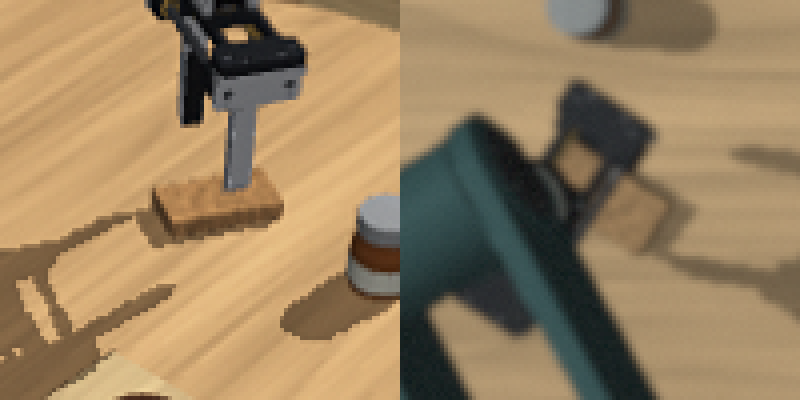

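The jaws straddle the stand, at (354,120) in the scene view, and are square to it. I'll descend and grip.

Call:
step_arm(increments="0.6 -0.2 0 0 0 0;0 0 2 0 0 0;0 0 2 0 0 0;0 0 1.2 0 0 0;0 0 0.3 0 0 0")

```text
time: 3.7
tool_pos: [0.3828, 0.3189, 0.0102]
ee_rot: [-3.141, 0.001, 1.017]
wrist_force: [0.1, -0.7, -0.1]
width: 0.094
```

Call:
step_arm(increments="0 0 0 0 0 0;0 0 0 0 0 0;0 0 0 0 0 0;0 0 0 0 0 0;0 0 0 0 0 0", claw=1)

```text
time: 4.2
tool_pos: [0.383, 0.3192, 0.011]
ee_rot: [3.142, -0.001, 1.017]
wrist_force: [-0.7, 0.5, 0.6]
width: 0.0572
```

Call:
step_arm(increments="0 0 0.3 0 0 0;0 0 0.3 0 0 0;0 0 0 0 0 0", claw=-0.8)

```text
time: 4.5
tool_pos: [0.3823, 0.3185, 0.0037]
ee_rot: [-3.141, 0.001, 1.017]
wrist_force: [0.4, -0.1, 0.1]
width: 0.0783
```

Call:
step_arm(increments="0 0 0 0 0 0;0 0 0 0 0 0;0 0 0 0 0 0;0 0 0 0 0 0;0 0 0 0 0 0", claw=1)

```text
time: 5.0
tool_pos: [0.3829, 0.3189, 0.0045]
ee_rot: [3.142, -0.0, 1.017]
wrist_force: [0.7, 0.0, 0.3]
width: 0.0518
```

Call:
step_arm(increments="0 0 0 0 0 0;0 0 0 0 0 0;0 0 0 0 0 0")

```text
time: 5.3
tool_pos: [0.3828, 0.3189, 0.0045]
ee_rot: [-3.142, -0.0, 1.017]
wrist_force: [-0.1, 0.3, 0.7]
width: 0.0518
```

Call:
step_arm(increments="0 0 -1 0 0 0;0 0 -2 0 0 0;0 0 -3 0 0 0;0 0 -3 0 0 0;0 0 0 0 0 0")

```text
time: 5.8
tool_pos: [0.3859, 0.3208, 0.1001]
ee_rot: [3.137, -0.01, 1.017]
wrist_force: [-0.4, -0.1, -0.0]
width: 0.052
```

Run:
```python
from h import *
a=grab("scene","s2",(280,50,430,160),4)
```

```text
(no output)
```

View pics/s2.png

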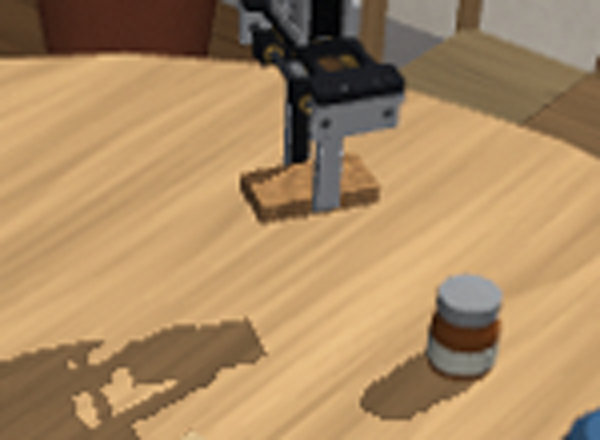

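The stand is held level and square. The TCP sits about 4 mm towards +x of the stand along its length, and I'll allow for that when carrying it to the tray.

Call:
step_arm(increments="0 0 0 0 0 -0.131;0 0 0 0 0 -0.131;0 0 0 0 0 -0.131;0 0 0 0 0 -0.132;-2 0.7 0 0 0 0")

```text
time: 6.35
tool_pos: [0.3878, 0.2991, 0.0925]
ee_rot: [-3.139, 0.001, 1.547]
wrist_force: [-0.2, -0.4, -0.8]
width: 0.0515
```

Call:
step_arm(increments="-3 1.1 0 0 0 0;-3 1.1 0 0 0 0;-3 1.1 0 0 0 0;-3 1.1 0 0 0 0;-3 1.1 0 0 0 0")

```text
time: 6.85
tool_pos: [0.439, 0.1456, 0.0927]
ee_rot: [-3.139, 0.001, 1.542]
wrist_force: [1.1, 0.5, 0.1]
width: 0.0514
```

Call:
step_arm(increments="-3 1.1 0 0 0 0;-3 1.1 0 0 0 0;-3 1.1 0 0 0 0;-3 1.1 0 0 0 0;-3 1.1 0 0 0 0")

```text
time: 7.35
tool_pos: [0.4895, -0.0056, 0.0926]
ee_rot: [-3.138, -0.0, 1.542]
wrist_force: [1.6, -0.4, -0.8]
width: 0.0518
```

Call:
step_arm(increments="-1.5 0.5 0 0 0 0;0 0 0 0 0 0;0 0 0 0 0 0")

```text
time: 7.65
tool_pos: [0.4943, -0.0188, 0.0936]
ee_rot: [-3.14, -0.001, 1.542]
wrist_force: [0.9, -0.2, -0.7]
width: 0.0517
```

Run:
```python
from h import *
to(.502,-.035,.012,1.542)
```

```text
tool shift cm [-1.61  0.83  8.16] dist 0.084 turn [-0.002 -0.001 -0.   ] t 7.65
```

Call:
step_arm(increments="-1.6 0.8 0 0 0 0;0 0 3 0 0 0;0 0 3 0 0 0;0 0 1.5 0 0 0;0 0 0 0 0 0")

```text
time: 8.15
tool_pos: [0.5004, -0.0351, 0.0166]
ee_rot: [-3.136, -0.001, 1.543]
wrist_force: [-0.8, 0.1, -1.0]
width: 0.0515
```

Call:
step_arm(increments="0 0 0.3 0 0 0;0 0 0.2 0 0 0;0 0 0.1 0 0 0;0 0 0 0 0 0")

```text
time: 8.55
tool_pos: [0.5032, -0.0359, 0.0142]
ee_rot: [3.14, 0.0, 1.542]
wrist_force: [-0.5, 0.2, -0.5]
width: 0.0519
```

Run:
```python
from h import *
for i in range(3): to(.502,-.035,.0125,1.542);grab("scene","s3",(240,140,390,250),4)
print(get_obs()["wrist_force"])
```

```text
tool shift cm [ 0.08 -0.12  0.17] dist 0.002 turn [ 0.001  0.    -0.   ] t 8.55
tool shift cm [ 0.08 -0.11  0.17] dist 0.002 turn [ 0.001  0.    -0.   ] t 8.6
tool shift cm [ 0.08 -0.1   0.16] dist 0.002 turn [ 0.001  0.    -0.   ] t 8.65
[ 0.46726378 -0.39420111 -0.21542362]
```

View pics/s3.png

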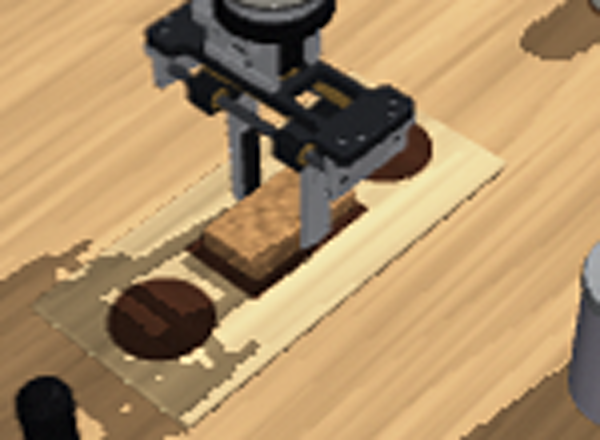

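The stand sits inside the inlay with an even margin. I'll lower it the last millimetre, release and lift.

Call:
step_arm(increments="0 -0.1 0.1 0 0 0;0 0 0.05 0 0 0;0 0 0 0 0 0")

```text
time: 9.0
tool_pos: [0.5017, -0.0358, 0.0125]
ee_rot: [3.141, 0.0, 1.542]
wrist_force: [-1.2, 0.4, 2.7]
width: 0.0517
```

Call:
step_arm(increments="0 0 0 0 0 0;0 0 0 0 0 0;0 0 0 0 0 0;0 0 0 0 0 0", claw=-0.7)

```text
time: 9.4
tool_pos: [0.5015, -0.0357, 0.0117]
ee_rot: [-3.141, 0.0, 1.542]
wrist_force: [-0.7, 0.8, 0.6]
width: 0.0787
```

Call:
step_arm(increments="0 0 -2 0 0 0;0 0 -4 0 0 0;0 0 -4 0 0 0;0 0 -4 0 0 0;0 0 0 0 0 0")

```text
time: 9.9
tool_pos: [0.5055, -0.0364, 0.1591]
ee_rot: [3.128, 0.002, 1.542]
wrist_force: [-0.0, 1.1, 0.1]
width: 0.0803
```

Call:
step_arm(increments="0 0 0 0 0 -0.149;0 0 0 0 0 -0.149;0 0 0 0 0 -0.149;0 0 0 0 0 -0.15;0 0 0 0 0 -0.15", claw=-0.06)

```text
time: 10.4
tool_pos: [0.5011, -0.0357, 0.1508]
ee_rot: [-3.141, -0.001, 2.295]
wrist_force: [-0.9, -0.6, 0.5]
width: 0.0503
```

Call:
step_arm(increments="-1.4 -2.8 0 0 0 0;-1.4 -2.8 0 0 0 0;-1.4 -2.8 0 0 0 0;-1.4 -2.8 0 0 0 0;-1.4 -2.8 0 0 0 0")

```text
time: 10.9
tool_pos: [0.4412, -0.1814, 0.1509]
ee_rot: [-3.141, -0.001, 2.289]
wrist_force: [0.4, -0.0, -0.1]
width: 0.0495
```

Call:
step_arm(increments="-1.4 -2.8 0 0 0 0;-1.4 -2.8 0 0 0 0;-1.4 -2.8 0 0 0 0;-1.4 -2.8 0 0 0 0;-1.3 -2.8 0 0 0 0")

```text
time: 11.4
tool_pos: [0.3813, -0.3255, 0.1509]
ee_rot: [-3.142, -0.001, 2.289]
wrist_force: [0.4, 0.3, 0.2]
width: 0.0496
```

Call:
step_arm(increments="0 0 0 0 0 0;0 0 0 0 0 0")

```text
time: 11.6
tool_pos: [0.3817, -0.3244, 0.151]
ee_rot: [3.141, -0.002, 2.287]
wrist_force: [0.5, -1.6, -0.4]
width: 0.0497
```

Run:
```python
from h import *
to(.381,-.326,.10,2.289)
```

```text
tool shift cm [-0.08 -0.16  5.1 ] dist 0.051 turn [ 0.001 -0.002 -0.002] t 11.6
```

Next I descend to just above the bar and look before closing.

Call:
step_arm(increments="-0.1 -0.1 2 0 0 0;0 0 2 0 0 0;0 0 2.2 0 0 0;0 0 0 0 0 0;0 0 0 0 0 0")

```text
time: 12.1
tool_pos: [0.3824, -0.3249, 0.0899]
ee_rot: [3.141, -0.001, 2.29]
wrist_force: [-0.3, -0.4, -0.2]
width: 0.0497
```

Run:
```python
from h import *
to(.381,-.326,.049,2.289)
a=grab("scene","x1");b=grab("top","x2")
c=cv2.resize(a[165:255,145:245],(400,360),interpolation=3);d=cv2.resize(b[220:310,370:470],(400,360),interpolation=3)
cv2.imwrite("pics/n2.png",np.hstack([c,d]))
```

```text
tool shift cm [ 0.01 -0.18  4.09] dist 0.041 turn [ 0.    -0.001  0.001] t 12.1
```

View pics/n2.png

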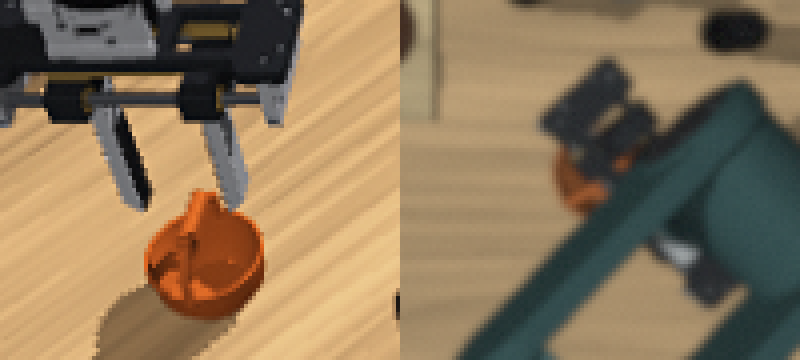

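The fingertips straddle the bar; in the crop they are at (140,208) and (230,207), with the bar at (200,210). I'll descend and grip.

Call:
step_arm(increments="0 -0.1 1.5 0 0 0;0 0 1.5 0 0 0;0 0 1.1 0 0 0;0 0 0 0 0 0;0 0 0 0 0 0")

```text
time: 12.7
tool_pos: [0.3817, -0.3269, 0.0497]
ee_rot: [3.142, 0.001, 2.289]
wrist_force: [-0.5, -0.3, 0.7]
width: 0.05
```

Call:
step_arm(increments="0 0 0 0 0 0;0 0 0 0 0 0;0 0 0 0 0 0;0 0 0 0 0 0;0 0 0 0 0 0", claw=1)

```text
time: 13.2
tool_pos: [0.3814, -0.3268, 0.0491]
ee_rot: [3.142, 0.0, 2.289]
wrist_force: [-0.1, -0.3, 0.7]
width: 0.0134
```

Call:
step_arm(increments="0 0 0 0 0 0;0 0 0 0 0 0;0 0 0 0 0 0;0 0 0 0 0 0")

```text
time: 13.6
tool_pos: [0.3813, -0.3267, 0.0489]
ee_rot: [-3.142, -0.0, 2.289]
wrist_force: [-0.8, -0.3, -0.8]
width: 0.0094
```

Run:
```python
from h import *
to(.381,-.326,.049,2.289)
grab("scene","x3",(130,150,270,250),4)
```

```text
tool shift cm [ 0.07  0.02 -0.01] dist 0.001 turn [-0. -0. -0.] t 13.6
```

View pics/x3.png

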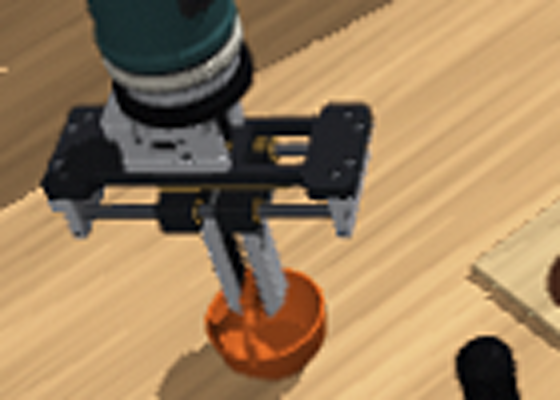

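Call:
step_arm(increments="0 0 -1 0 0 0;0 0 -2 0 0 0;0 0 -2.5 0 0 0;0 0 -2.5 0 0 0;0 0 0 0 0 0")

```text
time: 14.15
tool_pos: [0.3833, -0.3288, 0.134]
ee_rot: [3.141, 0.01, 2.289]
wrist_force: [0.1, -0.3, -0.3]
width: 0.0098
```

Run:
```python
from h import *
np.set_printoptions(precision=4,suppress=True)
print(get_obs()["width"])
a=grab("scene","y1");b=grab("top","y2")
c=cv2.resize(a[150:250,250:370],(480,400),interpolation=3);d=cv2.resize(b[200:255,290:370],(320,220),interpolation=3)
o=np.zeros((400,800,3),np.uint8);o[:,:480]=c;o[:220,480:]=d;cv2.imwrite("pics/n3.png",o)
```

```text
0.00984100187884501
```

View pics/n3.png

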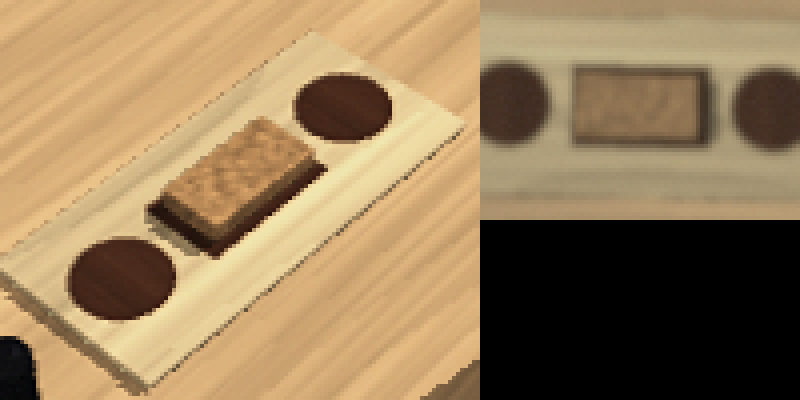

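Run:
```python
from h import *
np.set_printoptions(precision=4,suppress=True)
t=np.deg2rad(-90+0)
g=lambda x,y:np.array([250+(x+.5)/4-.5,150+(y+.5)/4-.5])
R=np.array([[np.cos(-.0285),-np.sin(-.0285)],[np.sin(-.0285),np.cos(-.0285)]])
loc=lambda P:(P[:,:2]-[.502,-.039])@R
# cork top face by mask
im=cv2.imread("pics/y2.png");V=im.max(2).astype(int)
for row in(220,226,232): print(row,V[row,306:358])
for col in(320,330,340): print(col,V[210:242,col])
print("inlay scene",loc(plane("scene",[g(148,210),g(214,257),g(327,168)],.008)))
print("cork top scene",loc(plane("scene",[g(162,195),g(213,228),g(314,155),g(263,117)],.026)))
f=lambda x,y:np.array([290+(x-480+.5)/4-.5,200+(y+.5)/4-.5])
print("cork top top",loc(plane("top",[f(575,70),f(697,70),f(697,141),f(575,141)],.026)))
print("inlay top",loc(plane("top",[f(572,66),f(713,66),f(713,147),f(572,147)],.008)))
to(.502,-.04,.08,2.289)
```

```text
220 [145 172 183 186 184 183 167 134 124 130 135 137 137 137 139 139 138 134
 133 131 133 136 138 138 137 138 144 149 144 140 137 137 139 141 139 142
 143 130 104  73  78 111 138 157 172 178 178 171 149 120  92  76]
226 [ 82 117 155 169 174 173 156 131 131 137 137 139 144 147 147 144 143 143
 144 144 146 147 143 140 142 147 148 142 135 133 137 147 152 153 147 143
 143 131 102  67  64  90 113 139 163 166 143 105  80  67  69  68]
232 [160 170 176 175 174 166 145 123 130 134 128 123 125 129 132 136 138 141
 143 142 139 136 138 138 141 141 142 142 143 144 144 140 138 140 141 142
 139 131  96  66  66  89 109 128 150 161 157 139 109  81  69  69]
320 [186 187 192 194 189 170 135 106 117 132 139 141 144 142 141 145 147 144
 144 140 136 131 132 123 103  96 126 157 172 177 179 175]
330 [185 188 189 195 194 183 146 108 104 126 137 137 135 136 140 142 142 143
 143 144 143 140 141 132 110  92 114 147 169 177 178 172]
340 [181 184 188 193 192 183 151 112 100 123 139 143 142 144 147 149 147 143
 141 142 144 144 141 136 114  92 104 142 166 176 180 177]
inlay scene [[-0.0321 -0.0547]
 [ 0.0308 -0.0549]
 [ 0.0311  0.0573]]
cork top scene [[-0.0221 -0.0497]
 [ 0.0241 -0.0481]
 [ 0.0278  0.0472]
 [-0.0237  0.0511]]
cork top top [[ 0.0284  0.0547]
 [ 0.0305 -0.0452]
 [-0.0275 -0.0462]
 [-0.0296  0.0532]]
inlay top [[ 0.0328  0.058 ]
 [ 0.0354 -0.059 ]
 [-0.0317 -0.0602]
 [-0.0342  0.0563]]
tool shift cm [13.69 27.95  4.92] dist 0.315 turn [ 0.     0.002 -0.   ] t 14.25
```

Run:
```python
from h import *
np.set_printoptions(precision=1,suppress=True,linewidth=200)
R=Ro.from_euler("z",-.0285).as_matrix()
def prof(n,im,z,ys,xs):
    acc=[]
    for x in xs:
        P=np.c_[0*ys+x,ys,0*ys]@R.T+[.502,-.039,z];q=proj(n,P).astype(np.float32)
        acc.append(cv2.remap(im,q[:,0][None],q[:,1][None],1)[0])
    return np.mean(acc,0)
for n,f in(("scene","y1"),("top","y2")):
    im=cv2.imread(f"pics/{f}.png").max(2).astype(np.float32)
    for z in(.008,.026):
        for s in(1,-1):
            ys=s*np.arange(40,72,2)*1e-3;print(n,z,s,prof(n,im,z,ys,(-.012,-.006,0,.006,.012)))
```

```text
scene 0.008 1 [185.6 187.1 185.2 178.6 178.5 176.2 179.4 183.3 179.3 173.3 171.3 178.6 191.8 210.7 222.8 227.1]
scene 0.008 -1 [ 91.5  92.7  83.1  56.2  41.2  38.   37.9  44.1  81.1 122.9 136.1 133.4 139.9 179.2 218.1 228.5]
scene 0.026 1 [184.6 180.5 176.5 176.5 181.3 189.8 203.8 216.1 221.7 219.8 208.3 175.7 139.  112.   95.1  86.6]
scene 0.026 -1 [186.2 186.7 170.9 133.1 100.7  91.   90.   89.   69.3  45.5  40.2  38.9  41.8  62.8 105.6 128.1]
top 0.008 1 [142.8 140.6 140.2 140.2 140.3 138.6 134.2 132.4 133.6 147.1 160.  169.4 173.3 174.3 172.9 169.6]
top 0.008 -1 [143.1 137.2 127.8 109.1  88.9  69.2  66.4  69.5  82.6  96.2 110.6 124.  137.8 153.3 160.4 163.7]
top 0.026 1 [142.2 140.4 140.2 140.1 140.  136.8 132.2 132.4 138.6 153.3 164.4 173.  174.4 174.3 172.9 167.1]
top 0.026 -1 [141.8 135.4 122.1 102.6  82.8  67.5  65.9  74.4  88.3 102.  116.3 130.  145.1 158.8 162.7 159.7]
```

Both views put the stand about 4 mm too far towards +y, because my offset correction was wrong. I'll set the poacher back down and fix the stand first.

Call:
step_arm(increments="0 0 2.5 0 0 0;0 0 2.5 0 0 0;0 0 2 0 0 0;0 0 0.6 0 0 0;0 0 0.4 0 0 0")

```text
time: 14.75
tool_pos: [0.3794, -0.3248, 0.049]
ee_rot: [-3.141, -0.007, 2.289]
wrist_force: [-6.9, 7.1, 20.9]
width: 0.01
```

Call:
step_arm(increments="0 0 0 0 0 0;0 0 0 0 0 0")

```text
time: 14.95
tool_pos: [0.3811, -0.3265, 0.0488]
ee_rot: [-3.142, -0.001, 2.289]
wrist_force: [-0.3, 1.2, 0.8]
width: 0.0099
```

Call:
step_arm(increments="0 0 0 0 0 0;0 0 0 0 0 0;0 0 0 0 0 0;0 0 0 0 0 0", claw=-0.06)

```text
time: 15.35
tool_pos: [0.3814, -0.3267, 0.0489]
ee_rot: [-3.142, 0.0, 2.289]
wrist_force: [-1.8, -0.7, 0.2]
width: 0.0387
```

Call:
step_arm(increments="0 0 -2.5 0 0 0;0 0 -3.5 0 0 0;0 0 -3.5 0 0 0;0 0 0 0 0 0.15;0 0 0 0 0 0.15", claw=-0.06)

```text
time: 15.85
tool_pos: [0.3821, -0.3275, 0.146]
ee_rot: [3.14, 0.004, 1.983]
wrist_force: [-0.4, 0.0, -0.7]
width: 0.0499
```

Call:
step_arm(increments="0 0 0 0 0 0.15;0 0 0 0 0 0.15;0 0 0 0 0 0.147;0 0 0 0 0 0", claw=-0.6)

```text
time: 16.25
tool_pos: [0.3813, -0.3267, 0.144]
ee_rot: [3.142, 0.0, 1.542]
wrist_force: [0.3, 0.5, -0.6]
width: 0.0743
```

Run:
```python
from h import *
to(.502,-.036,.10,1.542)
```

```text
tool shift cm [29.41 11.23  4.39] dist 0.318 turn [0. 0. 0.] t 16.25
```

Call:
step_arm(increments="2.9 1.1 0 0 0 0;2.9 1.1 0 0 0 0;2.9 1.1 0 0 0 0;2.9 1.1 0 0 0 0;2.9 1.1 0 0 0 0")

```text
time: 16.75
tool_pos: [0.4408, -0.1822, 0.144]
ee_rot: [3.141, 0.0, 1.545]
wrist_force: [1.3, 0.4, 0.9]
width: 0.0756
```

Call:
step_arm(increments="2.9 1.1 0 0 0 0;2.9 1.1 0 0 0 0;2.9 1.1 0 0 0 0;2.9 1.1 0 0 0 0;3.3 1.3 0 0 0 0")

```text
time: 17.25
tool_pos: [0.5021, -0.0351, 0.1441]
ee_rot: [3.141, 0.0, 1.545]
wrist_force: [0.6, 0.7, 0.4]
width: 0.0751
```

Call:
step_arm(increments="0 0 3.5 0 0 0;0 0 3.5 0 0 0;0 0 3.5 0 0 0;0 0 2.2 0 0 0;0 0 0.4 0 0 0")

```text
time: 17.75
tool_pos: [0.4989, -0.0355, 0.0094]
ee_rot: [-3.134, -0.001, 1.545]
wrist_force: [-0.1, 0.6, -0.6]
width: 0.0755
```

Call:
step_arm(increments="0 0 0 0 0 0;0 0 0 0 0 0;0 0 0 0 0 0;0 0 0 0 0 0;0 0 0 0 0 0", claw=1)

```text
time: 18.25
tool_pos: [0.5031, -0.0364, 0.0149]
ee_rot: [3.138, 0.001, 1.542]
wrist_force: [-1.6, -0.4, 6.3]
width: 0.0516
```

Call:
step_arm(increments="0 0 0 0 0 0;0 0 0 0 0 0")

```text
time: 18.45
tool_pos: [0.5031, -0.0364, 0.0148]
ee_rot: [3.138, 0.001, 1.542]
wrist_force: [-0.7, -0.2, 5.8]
width: 0.0517
```

Call:
step_arm(increments="0 0 -0.6 0 0 0;0 0 0 0 0 0;-0.4 0 0 0 0 0;0 0 0 0 0 0;0 0 0.2 0 0 0")

```text
time: 18.95
tool_pos: [0.5016, -0.0402, 0.0168]
ee_rot: [-3.141, 0.0, 1.541]
wrist_force: [-0.4, 0.4, -0.4]
width: 0.0518
```

Call:
step_arm(increments="0 0 0.2 0 0 0;0 0 0.1 0 0 0;0 0 0 0 0 0;0 0 0 0 0 0")

```text
time: 19.35
tool_pos: [0.5015, -0.0401, 0.0149]
ee_rot: [-3.141, 0.0, 1.542]
wrist_force: [-3.5, 0.6, 5.9]
width: 0.0515
```

Call:
step_arm(increments="0 0 0 0 0 0;0 0 0 0 0 0;0 0 0 0 0 0;0 0 0 0 0 0", claw=-0.6)

```text
time: 19.75
tool_pos: [0.5015, -0.04, 0.0136]
ee_rot: [-3.141, -0.0, 1.542]
wrist_force: [0.4, 0.3, -0.4]
width: 0.075
```

Call:
step_arm(increments="0 0 -2 0 0 0;0 0 -3.5 0 0 0;0 0 -3.5 0 0 0;0 0 -3.5 0 0 0;0 0 0 0 0 -0.147")

```text
time: 20.25
tool_pos: [0.5052, -0.0407, 0.1452]
ee_rot: [3.131, 0.004, 1.692]
wrist_force: [1.6, 0.3, 0.4]
width: 0.0751
```

Call:
step_arm(increments="0 0 0 0 0 -0.15;0 0 0 0 0 -0.15;0 0 0 0 0 -0.15;0 0 0 0 0 -0.15;0 0 0 0 0 0", claw=-0.06)

```text
time: 20.75
tool_pos: [0.5016, -0.04, 0.1387]
ee_rot: [-3.141, -0.0, 2.289]
wrist_force: [-0.3, 0.2, 0.4]
width: 0.0496
```

Run:
```python
from h import *
to(.3813,-.3266,.10,2.289)
```

```text
tool shift cm [-13.68 -27.91   3.88] dist 0.313 turn [-0. -0. -0.] t 20.75
```

Call:
step_arm(increments="-1.4 -2.8 0 0 0 0;-1.4 -2.8 0 0 0 0;-1.4 -2.8 0 0 0 0;-1.4 -2.8 0 0 0 0;-1.4 -2.8 0 0 0 0")

```text
time: 21.25
tool_pos: [0.4417, -0.1859, 0.1389]
ee_rot: [3.142, 0.0, 2.285]
wrist_force: [0.3, -0.2, 0.2]
width: 0.0498
```

Call:
step_arm(increments="-1.4 -2.8 0 0 0 0;-1.4 -2.8 0 0 0 0;-1.4 -2.8 0 0 0 0;-1.4 -2.8 0 0 0 0;-1.1 -2.7 0 0 0 0")

```text
time: 21.75
tool_pos: [0.3811, -0.3281, 0.1389]
ee_rot: [-3.142, 0.0, 2.285]
wrist_force: [0.4, 0.2, 0.1]
width: 0.0494
```

Call:
step_arm(increments="0 0 0 0 0 0;0 0 0 0 0 0")

```text
time: 21.95
tool_pos: [0.3815, -0.3268, 0.1388]
ee_rot: [3.141, -0.001, 2.285]
wrist_force: [0.5, 0.5, 0.3]
width: 0.0501
```

```bash
cat >> h.py <<'E'
TR=Ro.from_euler("z",-.0285).as_matrix()
def prof(n,im,z,A,B):
    "mean profile; A: swept local y (or x) values, B: cross values; axis by order"
    acc=[]
    for b in B:
        P=A(b)@TR.T+[.502,-.039,z];q=proj(n,P).astype(np.float32)
        acc.append(cv2.remap(im,q[:,0][None],q[:,1][None],1)[0])
    return np.mean(acc,0)
E
python3 - <<'E'
from h import *
np.set_printoptions(precision=0,suppress=True,linewidth=200)
to(.3813,-.3266,.049,2.289)
for n in("scene","top"):
    im=grab(n,"z_"+n).max(2).astype(np.float32)
    for z in(.008,.026):
        for s in(1,-1):
            ys=s*np.arange(38,64,2)*1e-3;print(n,z,"y",s,prof(n,im,z,lambda b:np.c_[0*ys+b,ys,0*ys],(-.012,-.006,0,.006,.012)))
            xs=s*np.arange(18,44,2)*1e-3;print(n,z,"x",s,prof(n,im,z,lambda b:np.c_[xs,0*xs+b,0*xs],(-.03,-.015,0,.015,.03)))
E
```

```text
tool shift cm [ 0. -0.  9.] dist 0.09 turn [ 0. -0. -0.] t 21.95
scene 0.008 y 1 [186. 184. 179. 177. 176. 181. 181. 181. 175. 173. 178. 190. 210.]
scene 0.008 x 1 [101.  97.  83.  71.  65.  61.  70. 128. 208. 240. 242. 240. 239.]
scene 0.008 y -1 [141. 108.  95.  91.  90.  73.  48.  38.  43.  81. 124. 138. 136.]
scene 0.008 x -1 [190. 183. 175. 174. 176. 177. 178. 181. 182. 184. 187. 200. 223.]
scene 0.026 y 1 [180. 177. 177. 180. 187. 203. 217. 220. 220. 220. 219. 208. 175.]
scene 0.026 x 1 [187. 192. 190. 169. 129. 109. 102.  96.  82.  69.  65.  60.  76.]
scene 0.026 y -1 [184. 184. 185. 187. 187. 170. 129.  98.  89.  90.  85.  62.  40.]
scene 0.026 x -1 [176. 179. 182. 187. 200. 221. 229. 229. 229. 227. 223. 215. 204.]
top 0.008 y 1 [142. 140. 140. 139. 136. 127. 117. 104. 107. 119. 141. 159. 169.]
top 0.008 x 1 [141. 140. 136. 129. 117. 105. 105. 115. 138. 160. 179. 188. 193.]
top 0.008 y -1 [145. 144. 143. 141. 134. 121. 105.  91.  82.  88.  97. 107. 113.]
top 0.008 x -1 [138. 134. 128. 115. 102.  94. 102. 118. 138. 155. 167. 173. 177.]
top 0.026 y 1 [141. 140. 140. 138. 133. 124. 113. 101. 112. 128. 151. 164. 173.]
top 0.026 x 1 [141. 138. 132. 123. 110. 104. 108. 130. 153. 173. 185. 192. 194.]
top 0.026 y -1 [145. 144. 143. 139. 132. 116. 100.  86.  84.  91. 101. 110. 116.]
top 0.026 x -1 [138. 136. 130. 118. 105.  95.  99. 114. 134. 153. 165. 172. 177.]
```

The stand is now centred on the inlay; its -y end is at -49.5 mm and the x edges are within about 1 mm. I'll pick up the poacher again.

Call:
step_arm(increments="0 0 2.5 0 0 0;0 0 2.5 0 0 0;0 0 2.2 0 0 0;0 0 1.4 0 0 0;0 0 0.4 0 0 0")

```text
time: 22.55
tool_pos: [0.3813, -0.3251, 0.0472]
ee_rot: [3.142, -0.003, 2.29]
wrist_force: [0.1, -0.2, -0.2]
width: 0.0499
```

Call:
step_arm(increments="0 0 0 0 0 0;0 0 0 0 0 0;0 0 0 0 0 0;0 0 0 0 0 0;0 0 0 0 0 0", claw=1)

```text
time: 23.05
tool_pos: [0.382, -0.3272, 0.0497]
ee_rot: [3.142, 0.001, 2.289]
wrist_force: [-0.1, -0.6, 0.5]
width: 0.0134
```

Call:
step_arm(increments="0 0 0 0 0 0;0 0 0 0 0 0;0 0 0 0 0 0;0 0 0 0 0 0")

```text
time: 23.45
tool_pos: [0.3819, -0.3271, 0.0494]
ee_rot: [-3.141, 0.001, 2.289]
wrist_force: [-0.2, -0.9, 3.0]
width: 0.0092
```

Call:
step_arm(increments="0 0 -1 0 0 0;0 0 -2 0 0 0;0 0 -2 0 0 0;0 0 -2 0 0 0;0 0 0 0 0 0")

```text
time: 23.95
tool_pos: [0.3831, -0.3282, 0.1224]
ee_rot: [3.141, 0.006, 2.289]
wrist_force: [0.5, 0.7, -0.0]
width: 0.0099
```

Run:
```python
from h import *
to(.5015,-.039,.075,2.289); print(get_obs()["width"])
```

```text
tool shift cm [14.02 27.94  4.66] dist 0.316 turn [ 0.     0.006 -0.   ] t 23.95
0.009853435182992518
```

Call:
step_arm(increments="0.7 1.4 0 0 0 0;1.2 2.4 0 0 0 0;1.2 2.4 0 0 0 0;1.2 2.4 0 0 0 0;1.2 2.4 0 0 0 0")

```text
time: 24.45
tool_pos: [0.4278, -0.2103, 0.117]
ee_rot: [-3.141, -0.004, 2.289]
wrist_force: [-0.3, 0.8, 0.5]
width: 0.0097
```

Call:
step_arm(increments="1.2 2.4 0 0 0 0;1.2 2.4 0 0 0 0;1.2 2.4 0 0 0 0;1.2 2.4 0 0 0 0;1.2 2.4 0 0 0 0")

```text
time: 24.95
tool_pos: [0.4783, -0.0863, 0.117]
ee_rot: [-3.14, -0.003, 2.289]
wrist_force: [-0.1, -0.5, 0.0]
width: 0.0095
```

Call:
step_arm(increments="1.2 2.4 0 0 0 0;0.7 1.4 0 0 0 0;0.4 0.9 0 0 0 0;0 0 0 0 0 0;0 0 0 0 0 0")

```text
time: 25.45
tool_pos: [0.4989, -0.0406, 0.1182]
ee_rot: [-3.14, -0.001, 2.289]
wrist_force: [-0.4, -0.0, -0.8]
width: 0.0095
```

Run:
```python
from h import *
to(.5015,-.039,.075,2.289); print(get_obs()["width"])
```

```text
tool shift cm [-0.06  0.31  4.32] dist 0.043 turn [-0.001 -0.001  0.   ] t 25.45
0.009453070969410799
```

Call:
step_arm(increments="-0.1 0.3 1 0 0 0;0 0 1.5 0 0 0;0 0 1 0 0 0;0 0 0.3 0 0 0;0 0 0 0 0 0")

```text
time: 25.95
tool_pos: [0.5019, -0.0397, 0.0801]
ee_rot: [-3.14, -0.001, 2.288]
wrist_force: [-0.0, 0.3, 0.5]
width: 0.0098
```

Run:
```python
from h import *
to(.5015,-.039,.075,2.289)
grab("scene","p1",(250,140,370,240),5)
```

```text
tool shift cm [0.08 0.02 0.51] dist 0.005 turn [-0.001 -0.001 -0.001] t 25.95
```

View pics/p1.png

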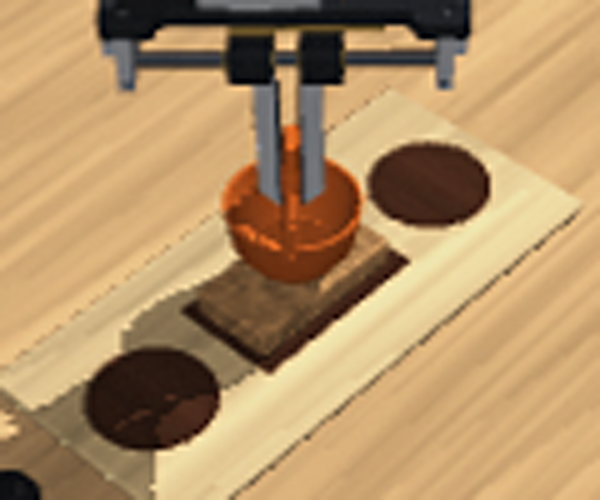

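Run:
```python
from h import *
np.set_printoptions(precision=1,suppress=True)
im=cv2.imread("pics/scene0.png")
im=snapshot("scene")[:,:,::-1].copy();b2=snapshot("top")[:,:,::-1].copy()
t=np.linspace(0,2*np.pi,90)
for n,I,box in(("scene",im,(285,150,335,205)),("top",b2,(300,200,360,255))):
    H=cv2.cvtColor(I,cv2.COLOR_BGR2HSV);m=(H[...,0]<12)&(H[...,1]>170)&(H[...,2]>60)
    for c,ar,bb,_ in blobs(m,box,20): print(n,c,ar,"x",bb[0],bb[0]+bb[2]-1,"y",bb[1],bb[1]+bb[3]-1)
    q=proj(n,np.c_[.5015+.038*np.cos(t),-.039+.038*np.sin(t),0*t+.071]);f=proj(n,np.c_[.5015+.023*np.cos(t),-.039+.023*np.sin(t),0*t+.031])
    print(n,"rim",q.min(0),q.max(0),"foot",f.min(0),f.max(0))
```

```text
scene [308.3 183.4] 477 x 295 321 y 165 196
scene rim [293.9 170.8] [322.7 190.8] foot [300.2 185.2] [317.2 197.3]
top rim [317.9 213.7] [341.9 237.7] foot [322.8 219.2] [336.9 233.3]
```

Call:
step_arm(increments="0 0 0.2 0 0 0;0 0 0.15 0 0 0;0 0 0.1 0 0 0;0 0 0 0 0 0;0 0 0 0 0 0")

```text
time: 26.6
tool_pos: [0.5024, -0.0394, 0.0765]
ee_rot: [-3.142, 0.0, 2.289]
wrist_force: [-0.0, 0.8, 0.3]
width: 0.0097
```

Call:
step_arm(increments="0 0 0.1 0 0 0;0 0 0 0 0 0")

```text
time: 26.8
tool_pos: [0.5025, -0.0394, 0.0755]
ee_rot: [-3.142, 0.0, 2.289]
wrist_force: [0.6, -0.0, -0.6]
width: 0.0096
```

Call:
step_arm(increments="0 0 0.1 0 0 0;0 0 0 0 0 0")

```text
time: 27.0
tool_pos: [0.5026, -0.0395, 0.0754]
ee_rot: [3.141, 0.001, 2.289]
wrist_force: [-1.6, -0.4, 4.3]
width: 0.0097
```

Call:
step_arm(increments="0 0 0 0 0 0;0 0 0 0 0 0;0 0 0 0 0 0;0 0 0 0 0 0", claw=0.2)

```text
time: 27.4
tool_pos: [0.5023, -0.0394, 0.0741]
ee_rot: [-3.141, -0.0, 2.289]
wrist_force: [0.3, -0.2, -0.4]
width: 0.0366
```

Call:
step_arm(increments="0 0 -1 0 0 0;0 0 -2 0 0 0;0 0 -3 0 0 0;0 0 -3.5 0 0 0;0 0 0 0 0 0")

```text
time: 27.9
tool_pos: [0.5057, -0.04, 0.1761]
ee_rot: [3.134, 0.009, 2.289]
wrist_force: [0.8, -0.2, 0.5]
width: 0.0378
```

Run:
```python
from h import *
to(.535,.330,.17,2.289);to(.535,.330,.17,1.571)
```

```text
tool shift cm [25.95 26.54  0.56] dist 0.371 turn [ 0.007  0.009 -0.   ] t 27.9
tool shift cm [25.95 26.54  0.56] dist 0.371 turn [0.01  0.006 0.718] t 27.9
```

Call:
step_arm(increments="0 0 0 0 0 0.149;0 0 0 0 0 0.149;0 0 0 0 0 0.149;0 0 0 0 0 0.15;0 0 0 0 0 0.15", claw=-0.9)

```text
time: 28.4
tool_pos: [0.5022, -0.0394, 0.1689]
ee_rot: [-3.141, -0.0, 1.536]
wrist_force: [-0.6, -0.4, 0.1]
width: 0.0737
```

Call:
step_arm(increments="3.7 0.22 0 0 0 0;3.7 0.22 0 0 0 0;3.7 0.22 0 0 0 0;3.7 0.22 0 0 0 0;3.7 0.22 0 0 0 0")

```text
time: 28.9
tool_pos: [0.5185, 0.1466, 0.169]
ee_rot: [-3.141, 0.0, 1.542]
wrist_force: [-0.3, 0.3, -0.2]
width: 0.089
```

Call:
step_arm(increments="3.7 0.22 0 0 0 0;3.7 0.22 0 0 0 0;3.7 0.22 0 0 0 0;3.7 0.22 0 0 0 0;3.7 0.22 0 0 0 0")

```text
time: 29.4
tool_pos: [0.5349, 0.3312, 0.1688]
ee_rot: [-3.141, 0.001, 1.542]
wrist_force: [0.6, -0.2, 0.3]
width: 0.0895
```

Call:
step_arm(increments="0 0 0 0 0 0;0 0 0 0 0 0")

```text
time: 29.6
tool_pos: [0.5347, 0.33, 0.1684]
ee_rot: [-3.14, 0.002, 1.543]
wrist_force: [-0.1, -0.6, 0.8]
width: 0.0893
```

Run:
```python
from h import *
to(.535,.3303,.025,1.542)
im=snapshot("scene")[:,:,::-1].copy();np.set_printoptions(precision=1,suppress=True)
H=cv2.cvtColor(im,cv2.COLOR_BGR2HSV);m=(H[...,0]<12)&(H[...,1]>170)&(H[...,2]>60)
for c,ar,bb,_ in blobs(m,(270,140,350,215),20): print(c,ar,"x",bb[0],bb[0]+bb[2]-1,"y",bb[1],bb[1]+bb[3]-1)
t=np.linspace(0,2*np.pi,90);n="scene"
q=proj(n,np.c_[.5015+.038*np.cos(t),-.039+.038*np.sin(t),0*t+.066]);f=proj(n,np.c_[.5015+.023*np.cos(t),-.039+.023*np.sin(t),0*t+.026])
print(n,"rim",q.min(0),q.max(0),"foot",f.min(0),f.max(0))
cv2.imwrite("pics/q1.png",np.hstack([cv2.resize(im[130:230,255:355],(400,400),interpolation=3),cv2.resize(im[60:160,350:450],(400,400),interpolation=3)]))
```

```text
tool shift cm [ 0.05  0.05 14.34] dist 0.143 turn [-0.001  0.002  0.001] t 29.6
[308.3 183.6] 576 x 295 322 y 166 197
scene rim [294.  172.2] [322.7 192.2] foot [300.3 186.5] [317.2 198.6]
```

View pics/q1.png

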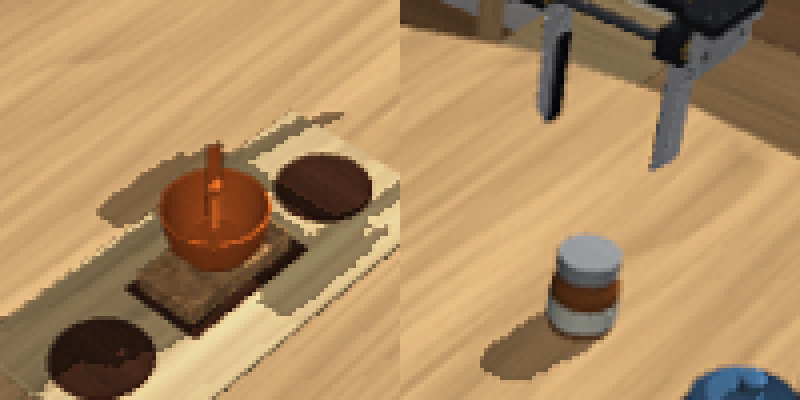

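The poacher is upright and central on the stand. I'll descend on the jar.

Call:
step_arm(increments="0 0 3.5 0 0 0;0 0 3.5 0 0 0;0 0 3.5 0 0 0;0 0 2.8 0 0 0;0 0 1 0 0 0")

```text
time: 30.15
tool_pos: [0.533, 0.3268, 0.0226]
ee_rot: [-3.136, 0.004, 1.54]
wrist_force: [0.2, -0.6, -1.2]
width: 0.0893
```

Call:
step_arm(increments="0 0 0.2 0 0 0;0 0 0 0 0 0")

```text
time: 30.35
tool_pos: [0.5361, 0.3295, 0.0259]
ee_rot: [3.14, -0.001, 1.541]
wrist_force: [-0.5, 0.7, -0.2]
width: 0.0892
```

Call:
step_arm(increments="0 0 0 0 0 0;0 0 0 0 0 0;0 0 0 0 0 0;0 0 0 0 0 0;0 0 0 0 0 0", claw=1)

```text
time: 30.85
tool_pos: [0.5351, 0.33, 0.0249]
ee_rot: [3.141, -0.0, 1.542]
wrist_force: [-0.9, -1.0, 1.0]
width: 0.0549
```

Call:
step_arm(increments="0 0 0 0 0 0;0 0 0 0 0 0")

```text
time: 31.05
tool_pos: [0.5351, 0.33, 0.0249]
ee_rot: [3.142, -0.0, 1.542]
wrist_force: [-0.3, -0.1, 3.2]
width: 0.0549
```

Call:
step_arm(increments="0 0 -1 0 0 0;0 0 -2 0 0 0;0 0 -3 0 0 0;0 0 -3 0 0 0;0 0 -3 0 0 0")

```text
time: 31.55
tool_pos: [0.5347, 0.3295, 0.1449]
ee_rot: [-3.14, 0.001, 1.542]
wrist_force: [0.4, 0.4, -2.6]
width: 0.0552
```

Call:
step_arm(increments="0 0 -1.5 0 0 0;0 0 0 0 0 0;0 0 0 0 0 0")

```text
time: 31.85
tool_pos: [0.5347, 0.3295, 0.158]
ee_rot: [-3.14, 0.001, 1.542]
wrist_force: [0.2, -0.3, -2.9]
width: 0.0551
```

Run:
```python
from h import *
to(.4989,-.149,.16,1.542); print(get_obs()["width"])
```

```text
tool shift cm [-47.93  -2.18  -0.14] dist 0.48 turn [-0.002  0.001 -0.   ] t 31.85
0.05514624380423482
```

Call:
step_arm(increments="-1.5 -0.1 0 0 0 0;-3 -0.1 0 0 0 0;-3 -0.1 0 0 0 0;-3 -0.2 0 0 0 0;-3 -0.1 0 0 0 0")

```text
time: 32.35
tool_pos: [0.5236, 0.1926, 0.1571]
ee_rot: [-3.138, 0.002, 1.542]
wrist_force: [0.3, -0.7, -2.3]
width: 0.0545
```

Call:
step_arm(increments="-3 -0.1 0 0 0 0;-3 -0.1 0 0 0 0;-3 -0.2 0 0 0 0;-3 -0.1 0 0 0 0;-3 -0.2 0 0 0 0")

```text
time: 32.85
tool_pos: [0.5121, 0.0432, 0.1573]
ee_rot: [-3.138, 0.001, 1.541]
wrist_force: [0.9, -0.0, -2.9]
width: 0.0545
```

Call:
step_arm(increments="-3 -0.1 0 0 0 0;-3 -0.2 0 0 0 0;-3 -0.1 0 0 0 0;-3 -0.2 0 0 0 0;-3 -0.1 0 0 0 0")

```text
time: 33.35
tool_pos: [0.5004, -0.106, 0.1573]
ee_rot: [-3.138, -0.0, 1.541]
wrist_force: [1.3, -0.0, -2.4]
width: 0.0546
```

Call:
step_arm(increments="-2.9 -0.1 0 0 0 0;-1.5 0 0 0 0 0;0 0 0 0 0 0;0 0 0 0 0 0")

```text
time: 33.75
tool_pos: [0.4997, -0.1477, 0.1586]
ee_rot: [-3.14, -0.002, 1.541]
wrist_force: [0.0, 0.2, -2.3]
width: 0.0554
```

Run:
```python
from h import *
to(.4989,-.149,.034,1.542); print(get_obs()["width"])
```

```text
tool shift cm [-0.15 -0.06 12.46] dist 0.125 turn [-0.001 -0.002 -0.001] t 33.75
0.05542775621883665
```

Call:
step_arm(increments="-0.1 0 2.5 0 0 0;0 0 3 0 0 0;0 0 3 0 0 0;0 0 2 0 0 0;0 0 1 0 0 0")

```text
time: 34.25
tool_pos: [0.4987, -0.147, 0.0418]
ee_rot: [-3.137, -0.002, 1.544]
wrist_force: [-0.4, 0.0, -2.9]
width: 0.0551
```

Call:
step_arm(increments="0 0 0.4 0 0 0;0 0 0.2 0 0 0;0 0 0 0 0 0")

```text
time: 34.55
tool_pos: [0.5011, -0.1494, 0.0395]
ee_rot: [3.14, 0.001, 1.542]
wrist_force: [-0.0, 0.1, -2.6]
width: 0.055
```

Run:
```python
from h import *
to(.4989,-.149,.033,1.542);np.set_printoptions(precision=1,suppress=True)
im=snapshot("scene")[:,:,::-1].copy()
cv2.imwrite("pics/j1.png",cv2.resize(im[150:250,230:350],(720,600),interpolation=3))
t=np.linspace(0,2*np.pi,90)
for z,r in((.008,.036),(.012,.028),(.080,.027)):
    q=(proj("scene",np.c_[.4989+r*np.cos(t),-.149+r*np.sin(t),0*t+z])-[230,150])*6;print(z,q.min(0),q.max(0))
```

```text
tool shift cm [ 0.03 -0.22  0.65] dist 0.007 turn [0.002 0.001 0.   ] t 34.55
0.008 [217.6 356.2] [382.5 481.4]
0.012 [235.1 363.6] [363.7 460.9]
0.08 [222.4 257.9] [352.2 352.5]
```

View pics/j1.png

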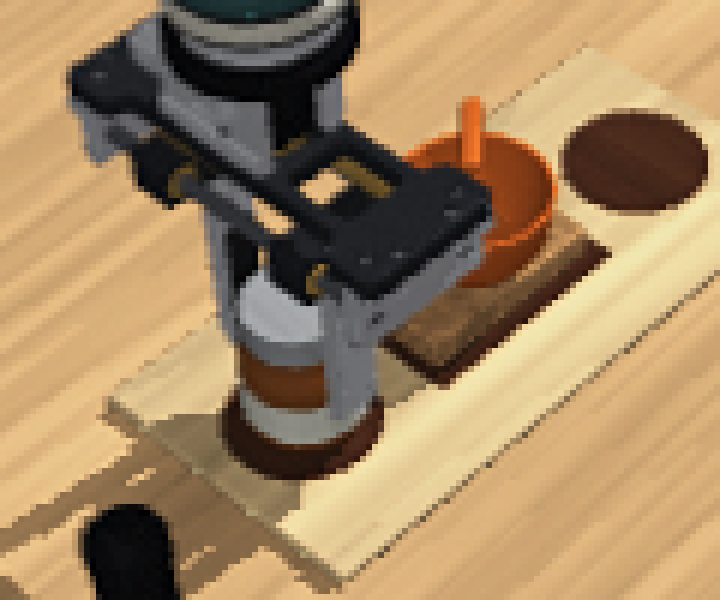

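Run:
```python
from h import *
np.set_printoptions(precision=1,suppress=True)
t=np.linspace(0,2*np.pi,90)
def ring(x,y,z,r,o,s):
    q=(proj("scene",np.c_[x+r*np.cos(t),y+r*np.sin(t),0*t+z])-o+.5)*s-.5;return q.min(0),q.max(0)
# start picture, 6x crop: profile down through jar base
sc=cv2.imread("pics/scene0.png");print("pred0",ring(.535,.3303,0,.028,[0,0],1));
print(sc[130:150,392:400].mean(1).astype(int)[:,:].tolist())
im=snapshot("scene")[:,:,::-1];print("pred now",ring(.4989,-.149,.0145,.028,[0,0],1),ring(.4989,-.149,.008,.036,[0,0],1))
print(im[215:233,272:284].mean(1).astype(int).tolist())
```

```text
pred0 (array([385.6, 135.1]), array([403.2, 146.1]))
[[85, 84, 84], [57, 64, 77], [21, 41, 72], [18, 42, 78], [20, 45, 82], [19, 43, 79], [17, 39, 73], [20, 41, 72], [90, 101, 108], [121, 129, 129], [118, 127, 127], [119, 127, 128], [122, 131, 130], [80, 93, 104], [29, 50, 77], [61, 93, 123], [82, 120, 151], [89, 129, 162], [101, 147, 183], [115, 166, 206]]
pred now (array([269.1, 210. ]), array([290.6, 226.2])) (array([266.3, 209.4]), array([293.8, 230.2]))
[[21, 46, 84], [24, 47, 80], [32, 53, 82], [99, 113, 121], [127, 136, 136], [125, 134, 134], [119, 129, 130], [106, 117, 121], [89, 101, 110], [15, 31, 58], [13, 22, 39], [15, 22, 38], [14, 22, 37], [15, 23, 39], [29, 42, 63], [104, 144, 167], [110, 151, 174], [116, 160, 182]]
```

The jar's base lines up within about 2 mm, with the same edge bias as in the start picture. I'll lower and release.

Call:
step_arm(increments="0 -0.1 0.2 0 0 0;0 0 0.2 0 0 0;0 0 0.1 0 0 0;0 0 0 0 0 0")

```text
time: 35.05
tool_pos: [0.499, -0.1494, 0.0332]
ee_rot: [-3.141, -0.0, 1.542]
wrist_force: [-0.2, 0.2, -3.4]
width: 0.0546
```

Call:
step_arm(increments="0 0 0.1 0 0 0;0 0 0 0 0 0")

```text
time: 35.25
tool_pos: [0.4993, -0.1495, 0.0329]
ee_rot: [3.141, 0.0, 1.542]
wrist_force: [-1.0, 0.2, -0.5]
width: 0.0545
```

Call:
step_arm(increments="0 0 0 0 0 0;0 0 0 0 0 0;0 0 0 0 0 0;0 0 0 0 0 0", claw=-0.7)

```text
time: 35.65
tool_pos: [0.4995, -0.1495, 0.0327]
ee_rot: [3.141, 0.0, 1.542]
wrist_force: [-0.5, -0.1, -0.8]
width: 0.0794
```

Call:
step_arm(increments="0 0 -2 0 0 0;0 0 -4 0 0 0;0 0 -4 0 0 0;0 0 -4 0 0 0;0 0 0 0 0 0")

```text
time: 36.15
tool_pos: [0.5027, -0.1508, 0.18]
ee_rot: [3.129, 0.005, 1.542]
wrist_force: [-0.5, -0.5, -1.3]
width: 0.0796
```

Run:
```python
from h import *
np.set_printoptions(precision=4,suppress=True)
t=np.linspace(0,2*np.pi,90)
o={}
for n,box,pic in(("scene",(212,250,245,295),"scene0"),("top",(412,200,445,225),"top0")):
    I=cv2.imread(f"pics/{pic}.png");H=cv2.cvtColor(I,cv2.COLOR_BGR2HSV);m=(H[...,1]<60)&(H[...,2]>(90))
    for c,ar,bb,_ in blobs(m,box,20): print(n,c,ar,"x",bb[0],bb[0]+bb[2]-1,"y",bb[1],bb[1]+bb[3]-1)
    for xy in((.541,-.358),(.5396,-.3547)):
        P=np.vstack([np.c_[xy[0]+r*np.cos(t),xy[1]+r*np.sin(t),0*t+z] for z,r in((0,.019),(.062,.018),(.080,.017))]);q=proj(n,P);print(xy,q.min(0),q.max(0))
# jar check
im=snapshot("scene")[:,:,::-1];cv2.imwrite("pics/k1.png",im)
to(.541,-.358,.16,1.542)
```

```text
scene [227.01 272.28] 449 x 217 237 y 257 288
(0.541, -0.358) [216.9578 255.6598] [238.6059 288.5453]
(0.5396, -0.3547) [217.701  254.4238] [239.2555 287.2856]
top [428.66 213.14] 145 x 421 436 y 208 219
(0.541, -0.358) [419.3444 206.8597] [436.3344 219.791 ]
(0.5396, -0.3547) [418.3771 207.3089] [435.3118 220.2169]
tool shift cm [-20.65   4.56   1.75] dist 0.212 turn [ 0.008  0.003 -0.   ] t 36.2
```

Call:
step_arm(increments="-1.5 0.35 0 0 0 0;-3 0.7 0 0 0 0;-3 0.7 0 0 0 0;-3 0.7 0 0 0 0;-3 0.7 0 0 0 0")

```text
time: 36.7
tool_pos: [0.5258, -0.2869, 0.1693]
ee_rot: [-3.137, -0.002, 1.541]
wrist_force: [-0.2, 0.2, -0.2]
width: 0.08
```

Call:
step_arm(increments="-3 0.7 0 0 0 0;-3 0.7 0 0 0 0;-1.3 0.2 0 0 0 0;0 0 0 0 0 0;0 0 0 0 0 0")

```text
time: 37.2
tool_pos: [0.5401, -0.3579, 0.1711]
ee_rot: [-3.14, -0.002, 1.542]
wrist_force: [-0.1, -0.4, -0.2]
width: 0.0799
```

Call:
step_arm(increments="0 0 3 0 0 0;0 0 3 0 0 0;0 0 1.5 0 0 0;0 0 0 0 0 0;0 0 0 0 0 0")

```text
time: 37.7
tool_pos: [0.5411, -0.3582, 0.0985]
ee_rot: [3.141, 0.001, 1.543]
wrist_force: [-0.2, 0.6, 1.0]
width: 0.0797
```

Run:
```python
from h import *
to(.541,-.359,.033,1.542)
im=snapshot("scene")[:,:,::-1].copy()
cv2.imwrite("pics/m1.png",cv2.resize(im[180:330,140:320],(720,600),interpolation=3))
```

```text
tool shift cm [-0.08 -0.01  6.55] dist 0.065 turn [0.001 0.001 0.001] t 37.7
```

View pics/m1.png

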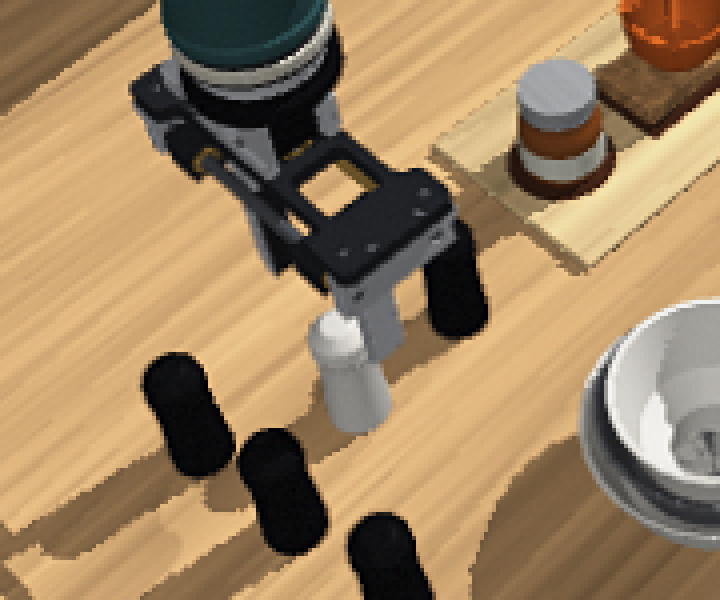

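The white shaker at crop (350,375) is the one meant. It is the only white one; the four black ones stand around it, and the fingers clear them. I'll descend.

Call:
step_arm(increments="-0.1 0 2 0 0 0;0 0 2 0 0 0;0 0 1.8 0 0 0;0 0 0.7 0 0 0;0 0 0 0 0 0")

```text
time: 38.25
tool_pos: [0.5408, -0.3597, 0.0327]
ee_rot: [3.142, -0.0, 1.542]
wrist_force: [-0.8, 0.5, 0.2]
width: 0.0799
```

Call:
step_arm(increments="0 0 0 0 0 0;0 0 0 0 0 0;0 0 0 0 0 0;0 0 0 0 0 0;0 0 0 0 0 0", claw=1)

```text
time: 38.75
tool_pos: [0.5408, -0.3598, 0.0329]
ee_rot: [3.141, 0.0, 1.542]
wrist_force: [1.3, 0.3, 0.5]
width: 0.0434
```

Call:
step_arm(increments="0 0 0 0 0 0;0 0 0 0 0 0;0 0 0 0 0 0;0 0 0 0 0 0")

```text
time: 39.15
tool_pos: [0.5406, -0.3597, 0.0326]
ee_rot: [-3.141, 0.0, 1.542]
wrist_force: [-0.7, -0.4, 0.2]
width: 0.0338
```

Call:
step_arm(increments="0 0 -1 0 0 0;0 0 -2 0 0 0;0 0 -3 0 0 0;0 0 -3 0 0 0;0 0 -3 0 0 0")

```text
time: 39.65
tool_pos: [0.5406, -0.3594, 0.1538]
ee_rot: [-3.141, -0.0, 1.542]
wrist_force: [0.6, -0.7, -1.2]
width: 0.0345
```

Call:
step_arm(increments="0 0 -2 0 0 0;0 0 0 0 0 0;0 0 0 0 0 0")

```text
time: 39.95
tool_pos: [0.5407, -0.3596, 0.1724]
ee_rot: [3.141, 0.0, 1.542]
wrist_force: [-0.4, -0.3, -2.3]
width: 0.0339
```

Run:
```python
from h import *
print(.502+.11*np.sin(.0285),-.039+.11*np.cos(.0285))
to(.5051,.071,.17,1.542); print(get_obs()["width"])
```

```text
0.5051345756166107 0.07095532927377257
tool shift cm [42.94 -4.8   0.23] dist 0.432 turn [ 0.  0. -0.] t 39.95
0.03387574160444765
```

Call:
step_arm(increments="1.5 -0.2 0 0 0 0;3 -0.3 0 0 0 0;3 -0.3 0 0 0 0;3 -0.4 0 0 0 0;3 -0.3 0 0 0 0")

```text
time: 40.45
tool_pos: [0.5281, -0.2215, 0.1701]
ee_rot: [-3.138, -0.002, 1.542]
wrist_force: [0.3, -0.0, -0.6]
width: 0.0343
```

Call:
step_arm(increments="3 -0.3 0 0 0 0;3 -0.4 0 0 0 0;3 -0.3 0 0 0 0;3 -0.3 0 0 0 0;3 -0.4 0 0 0 0")

```text
time: 40.95
tool_pos: [0.5151, -0.0714, 0.1702]
ee_rot: [-3.138, -0.001, 1.542]
wrist_force: [0.0, -0.3, -1.2]
width: 0.034
```

Call:
step_arm(increments="3 -0.3 0 0 0 0;3 -0.3 0 0 0 0;3 -0.4 0 0 0 0;3 -0.3 0 0 0 0;1.5 -0.2 0 0 0 0")

```text
time: 41.45
tool_pos: [0.5038, 0.0643, 0.1705]
ee_rot: [-3.138, -0.001, 1.545]
wrist_force: [0.8, -0.7, -1.9]
width: 0.0339
```

Call:
step_arm(increments="0.9 -0.1 0 0 0 0;0 0 0 0 0 0;0 0 0 0 0 0;0 0 0 0 0 0")

```text
time: 41.85
tool_pos: [0.5052, 0.0695, 0.1723]
ee_rot: [-3.141, 0.001, 1.54]
wrist_force: [-0.1, 0.0, -1.9]
width: 0.0341
```

Run:
```python
from h import *
to(.5051,.071,.041,1.542); print(get_obs()["width"])
```

```text
tool shift cm [ 0.16 -0.02 13.13] dist 0.131 turn [-0.     0.001 -0.002] t 41.85
0.034109485924359154
```

Call:
step_arm(increments="0.1 0 2.5 0 0 0;0 0 3 0 0 0;0 0 3 0 0 0;0 0 2.5 0 0 0;0 0 1 0 0 0")

```text
time: 42.35
tool_pos: [0.5033, 0.0705, 0.0495]
ee_rot: [-3.136, 0.001, 1.54]
wrist_force: [-0.3, -0.0, -1.7]
width: 0.0345
```

Call:
step_arm(increments="0 0 0.4 0 0 0;0 0 0 0 0 0;0 0 0 0 0 0")

```text
time: 42.65
tool_pos: [0.5065, 0.0714, 0.0501]
ee_rot: [3.139, -0.0, 1.541]
wrist_force: [-0.3, -0.5, -1.7]
width: 0.034
```

Run:
```python
from h import *
np.set_printoptions(precision=1,suppress=True)
to(.5051,.071,.041,1.542)
im=grab("scene","w1")
H=cv2.cvtColor(im,cv2.COLOR_BGR2HSV);m=(H[...,1]<60)&(H[...,2]>90)
t=np.linspace(0,2*np.pi,90);o=get_obs()["tool_pos"]
q=proj("scene",np.c_[.5051+.019*np.cos(t),.071+.019*np.sin(t),0*t+o[2]-.033]);print("foot pred",q.min(0),q.max(0))
for r in range(172,188,1): print(r,im[r,324:348].max(1))
```

```text
tool shift cm [-0.  -0.1  0.9] dist 0.009 turn [ 0. -0. -0.] t 42.65
foot pred [328.9 169.9] [342.2 179. ]
172 [204 110  63  65  68  72  97 113 122 126 131 135 134 133 131 128 128 146
 145  82  65  76 193 235]
173 [144  68  61  66  67  75 103 116 122 129 131 136 134 134 131 130 128 145
 145  83  67  63  74 237]
174 [100  57  62  65  68  61 103 117 122 128 133 133 135 134 132 130 129 144
 142  84  69  68  61 157]
175 [ 73  67  67  66  42  54 106 119 126 130 133 135 135 135 133 130 132 147
 106  73  70  69  66  67]
176 [ 72  67  47  39  34  34  66 116 128 131 133 135 135 134 135 135 133 131
  86  68  66  67  67  57]
177 [ 76  45  37  38  39  35  34  72 123 135 135 138 136 137 135 134 120  85
  72  72  69  68  63  55]
178 [ 44  35  39  38  38  39  36  35  56  81 107 137 142 119  91  85  77  75
  74  72  74  72  64  53]
179 [39 34 39 40 40 39 38 41 35 34 39 43 44 42 37 37 64 72 73 77 74 72 66 92]
180 [ 89  41  35  39  39  39  38  38  38  39  35  32  34  33  34  60  67  68
  70  70  73  70  62 170]
181 [130  75  37  35  38  39  38  40  38  38  41  36  33  31  59  66  65  67
  67  67  68  61 140 230]
182 [131 131  72  36  34  36  39  39  39  38  38  36  67  64  62  63  65  63
  62  61  55 136 228 239]
183 [127 127 132  94  44  30  33  33  36  36  36  60  66  67  63  60  59  58
  52  81 173 234 240 239]
184 [128 132 141 147 148 124  69  29  23  52  61  64  60  57  57  56  48 133
 130 225 239 240 239 239]
185 [130 143 146 146 147 145 141 185 206 160 149 149 149 148 139 173 228 238
 235 237 239 239 239 237]
186 [ 98 117 142 144 142 141 139 233 241 235 231 230 229 232 229 232 235 233
 236 238 238 238 237 234]
187 [ 92 102 100 134 143 142 233 239 231 228 227 229 228 227 229 235 238 238
 238 238 237 236 233 231]
```

The foot edges match the prediction within about 0.7 px. I'll lower gently.

Call:
step_arm(increments="0 -0.1 0.4 0 0 0;0 0 0.2 0 0 0;0 0 0.1 0 0 0;0 0 0 0 0 0;0 0 0 0 0 0")

```text
time: 43.2
tool_pos: [0.5041, 0.0716, 0.0414]
ee_rot: [-3.142, 0.0, 1.542]
wrist_force: [0.4, -0.8, -1.4]
width: 0.0342
```

Call:
step_arm(increments="0 0 0.1 0 0 0;0 0 0 0 0 0")

```text
time: 43.4
tool_pos: [0.5043, 0.0716, 0.0406]
ee_rot: [3.141, 0.0, 1.542]
wrist_force: [-0.0, -0.2, -0.8]
width: 0.0341
```

Call:
step_arm(increments="0 0 0.1 0 0 0;0 0 0 0 0 0")

```text
time: 43.6
tool_pos: [0.5044, 0.0716, 0.0405]
ee_rot: [3.141, 0.0, 1.542]
wrist_force: [-2.1, 0.5, 4.3]
width: 0.0346
```

Contact (4.3 N). I'll release, rise, back away, and do the last check.

Call:
step_arm(increments="0 0 0 0 0 0;0 0 0 0 0 0;0 0 0 0 0 0;0 0 0 0 0 0;0 0 0 0 0 0", claw=-0.6)

```text
time: 44.1
tool_pos: [0.5041, 0.0716, 0.0392]
ee_rot: [-3.141, 0.0, 1.542]
wrist_force: [-0.2, -0.3, 1.1]
width: 0.0708
```

Call:
step_arm(increments="0 0 -2 0 0 0;0 0 -4 0 0 0;0 0 -4 0 0 0;0 0 -4 0 0 0;0 0 -2 0 0 0")

```text
time: 44.6
tool_pos: [0.5057, 0.0716, 0.2039]
ee_rot: [3.135, -0.0, 1.542]
wrist_force: [0.8, -0.1, 0.3]
width: 0.0754
```

Call:
step_arm(increments="2 -2 0 0 0 0;4 -2 0 0 0 0;4 -2 0 0 0 0;4 -2 0 0 0 0;4 -2 0 0 0 0")

```text
time: 45.1
tool_pos: [0.4086, 0.2557, 0.1995]
ee_rot: [3.141, -0.0, 1.541]
wrist_force: [0.3, 0.1, 0.5]
width: 0.0751
```

Call:
step_arm(increments="4 -2 0 0 0 0;0 0 0 0 0 0;0 0 0 0 0 0;0 0 0 0 0 0")

```text
time: 45.5
tool_pos: [0.391, 0.2941, 0.1993]
ee_rot: [3.141, 0.001, 1.541]
wrist_force: [0.8, 0.2, -0.5]
width: 0.0752
```

Run:
```python
from h import *
print(get_obs()["tool_pos"],get_obs()["time"])
a=grab("scene","f1");b=grab("top","f2")
c=cv2.resize(a[135:245,245:375],(520,440),interpolation=3);d=cv2.resize(b[185:265,270:390],(520,347),interpolation=3)[:,:]
o=np.zeros((600,800,3),np.uint8);o[:300,:360]=cv2.resize(a[135:245,245:375],(360,300),interpolation=3);o[:300,360:800]=cv2.resize(b[192:262,278:381],(440,300),interpolation=3);o[300:,:480]=cv2.resize(a,(480,300),interpolation=2)
cv2.imwrite("pics/final.png",o)
# numeric: lids/heads in the top view
H=cv2.cvtColor(b,cv2.COLOR_BGR2HSV);m=(H[...,1]<70)&(H[...,2]>85)
for c,ar,bb,_ in blobs(m,(285,210,312,240),15)+blobs(m,(348,212,378,242),15): print(c,ar,bb,"z.068+.008",plane("top",c,.076)[0].round(4),"z.088",plane("top",c,.088)[0].round(4))
```

```text
[0.3910395  0.29414786 0.19933103] 45.5
[293.61 224.81] 125 [288 219  12  13] z.068+.008 [0.5047 0.0752 0.076 ] z.088 [0.5041 0.0741 0.088 ]
[363.79 225.93] 251 [355 217  19  19] z.068+.008 [ 0.4997 -0.1455  0.076 ] z.088 [ 0.4992 -0.1445  0.088 ]
```

View pics/final.png

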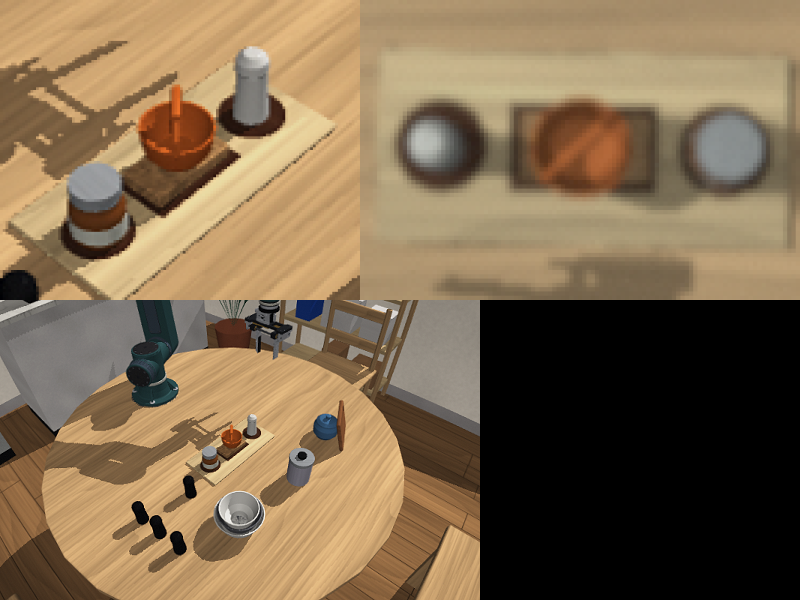

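Run:
```python
from h import *
np.set_printoptions(precision=1,suppress=True)
a=cv2.imread("pics/f1.png");H=cv2.cvtColor(a,cv2.COLOR_BGR2HSV)
t=np.linspace(0,2*np.pi,180)
R=lambda n,x,y,z,r:(lambda q:np.r_[q.min(0),q.max(0)])(proj(n,np.c_[x+r*np.cos(t),y+r*np.sin(t),0*t+z]))
print("scene jar pred lid",R("scene",.4989,-.149,.076,.028),"base",R("scene",.4989,-.149,.008,.028),"round",R("scene",.4989,-.149,.008,.036))
m=(H[...,1]<70)&(H[...,2]>85)
for c,ar,bb,_ in blobs(m,(262,190,300,232),10): print("lid/label",c,ar,bb)
for r in(198,202,206,210,216,220,224): print(r,a[r,262:300].max(1))
print(a[212:236,280].max(1))
print("scene shaker pred base",R("scene",.5051,.071,.008,.019),"round",R("scene",.5051,.071,.008,.036),"head",R("scene",.5051,.071,.075,.018))
for r in(158,165,172,178): print(r,a[r,318:355].max(1))
print(a[168:190,336].max(1))
```

```text
scene jar pred lid [266.8 193.8 289.2 210.1] base [269.3 211.6 290.7 227.8] round [266.3 209.4 293.8 230.2]
lid/label [278.9 202.5] 267 [269 194  20  19]
lid/label [281.1 220.3] 115 [270 213  22  12]
198 [114 114 117 122 129 135 134 132 134 148 158 157 158 157 157 158 156 158
 161 163 161 161 159 159 161 149 131 115 110 100 101 100 100 108 104  96
  94 103]
202 [227 227 227 182 190 207 208 171 158 153 150 155 157 157 155 157 158 158
 155 154 158 156 159 161 163 161 123  54  59  80  84  91  97 107 106 100
  99  99]
206 [206 202 199 199 199 192 194 152  84 112 157 162 156 154 151 154 157 159
 157 156 158 161 160 150  99  93  96 114 117  81  43  35  39  50  92  95
  87  82]
210 [202 204 208 211 215 218 227 133  57  58  76  86  88  87  88  88  88  88
  86  81  81  82  85 102  68  92 112 113 127 135 137 135 134 137 140  75
  32  30]
216 [214 212 207 202 211 169  87  56  75  65  65  72  77  78  80  81  81  82
  82  81  81  82  82  78  70  64  92 133 149  94  38  76 133 136 125 118
 195 215]
220 [160 124 123 125  94  49  35  32  58 101 118 121 124 128 131 133 135 132
 131 130 127 130 123 11
[... 445 characters left out ...]
08 209 207 206 204 209 184 219 219 190 114 126 141 145 155 165
 175 180 192 204 207 177 195 210 213 212 210 204 191 190 193 205 221 218
 210]
165 [216 214 213 212 211 209 208 210 216 216 220 226 126  97 111 117 122 126
 126 126 123 115 120 153 200 207 210 211 211 212 210 207 205 205 206 203
 199]
172 [217 219 219 215 215 220 196 104  58  62  62  77 100 112 117 124 125 128
 129 127 123 121 133 155  85  62  65  71 184 229 231 230 229 223 219 212
 209]
178 [112 104  92 194 161  94  42  32  37  35  34  61 105 120 124 126 129 130
 128 128 126 127 135 100  74  70  69  68  61  49 214 228 227 226 227 230
 232]
[126 127 128 126 129 128 128 128 128 128 128 131 112  34  65  62  58 141
 221 220 217 226]
```

```bash
python3 -c "
from bench import *
print(close_job(), get_obs()['time'])"
```

```text
the job is handed in; nothing more can be done
the job is handed in; nothing more can be done
```

The tray is laid as asked, and I handed the job in at about 45.5 s of the 106 s allowed.

- **Stand:** it lies lengthwise on the inlaid oblong. My first placing was about 4 mm off towards +y. I put the poacher back on the table, shifted the stand and picked the poacher up again. The stand then measured centred to about 1 mm.
- **Poacher:** it stands upright on the stand, within about 1–2 mm of centre in the scene view.
- **Honey jar:** it is on the -y round, the one nearer the bowls. The two views disagree slightly: the scene view puts it about 2 mm off centre, the top view about 3.5 mm towards +y. I left it there, well inside the round.
- **Salt shaker:** the white one is on the +y round. In the scene view its foot matches the target within about 1–2 mm. In the top view its head reads about 3 mm off towards +y.

The arm is clear of everything. I did not reach for the bowls, sugar bowl and board, canister or black shakers, and they look undisturbed in the last picture. The largest wrist force I saw was about 21 N, when I set the poacher back on the table.

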